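Load the laser marking jig with lifting eyes

ROBOT

A 6-joint arm with a two-finger parallel gripper is mounted at the origin on the work surface. World frame = base frame: x ahead of the robot, y to its left, z up, the work surface at z = 0. Lengths are in m, angles in rad, forces in N, time in s.
With the tool pointing down it reaches from about 0.3 to 0.775 m from the base axis. Payload 14.6 kg.
Tool frame: the origin (TCP) lies on the centre line of the jaws, within the pads' length; the fingertips stand 19 mm ahead of it and the grasp point (between the pads) is the TCP; z points along the fingers, y is the direction in which the jaws open and shut (so a half turn about z gives the same grasp; the last joint's range is limited). The gripper opens to 94 mm and grips with 3 to 60 N. Pads are 16 mm wide; open, the fingers measure 119 mm over their backs; the gripper's body (75 mm by 177 mm) begins 78 mm behind the grasp point.
Start: joints at [1.112, 0.3, 1.521, -0, 1.321, -0.067], TCP at [0.21, 0.508, 0.186] pointing down, gripper open.
Joint ranges: [-3.03, 3.03], [-0.79, 2.21], [0.23, 2.52], [-1.04, 4.18], [0, 3.07], [-2.55, 2.55]. Speed limits (rad/s): [2.22, 2.22, 2.57, 3.14, 3.14, 3.14].

INTERFACE

Orientations are given as [roll, pitch, yaw] about the fixed x, y, z axes, in that order (R = Rz(yaw) Ry(pitch) Rx(roll)).
In Python, from station import ctrl gives the robot as it stands. The module is installed in compiled form; this text tells all that it offers.
- The arm moves only by the shell command python3 -m creep 'ROWS' [FORCE]. ROWS is a JSON object of lists of equal length, an entry for each row: "translation": the shift along the world's x, y, z in mm, a list of three; "yaw": the turn about the world's z in rad; "gripper": the closure in counts, from 0 (fully open) to 255 (shut). A call has 1 to 5 rows; each row is the pose to reach, as a shift and turn from the pose measured when the call began; what a row does not reach only later rows make up. A row lasts 1/12 s, in which the tool goes at most 41.7 mm and 7.16 degrees, less where a joint would pass 70% of its speed; a pose out of reach is approached as far as the arm can. A call with a gripper value outside its range is refused whole. The fingers move at their own pace and stop on an object; FORCE is the grip in N (left out, the last holds). Time passes only in rows, so rows that repeat a pose let the fingers close. It gives the time, the measured TCP pose, the force and the opening at its end, in the units of the state.
- ctrl.get_obs(): the state, without advancing time (a new reading comes with each control period).
- ctrl.camera(name): name is "scene" or "top" or "wrist"; returns a dict with "pixels" (384x512x3 uint8, red, green, blue), "depth" (384x512 float32, m along the optical axis (not along the pixel's ray), 0 where there is no reading), "fx", "fy", "cx", "cy" (pixels), "R" (3x3) and "t" (3): a world point X has camera coordinates R X + t; the wrist camera has in their place "tool_from_camera" (4x4, takes a point from camera to tool coordinates, whose origin is the TCP and whose axes are the flange's). Camera axes: x right, y down, z forward; pixel columns grow to the right and rows downward; lengths in m; the calibration is good to about 2 mm. A picture is of the moment at which its call begins: read the wrist's pose just before it.
- ctrl.hand_in(): hands the job in, once; it reports no verdict.
The state is a dict: "time_s": time; "qpos": joint angles; "joint_vel": joint speeds; "tau": joint torques, N m; "ee_pos": TCP position; "eef_rot": TCP orientation; "force": force on the tool from outside, world axes, zero at the start; "moment": the same for the moment, N m; "grip_width": finger opening in m.
Only numpy, scipy, OpenCV 4.12 (cv2) and the standard library are available. Lean on these libraries where they do the work, as an engineer would, in place of code of your own. Each camera call takes 0.05 s, during which the arm holds its last target. There are 200 camera calls.

TASK

Get the marking jig ready for the laser: take every lifting eye off its hook, pressing the sprung keeper down to let it out, and set each of them, and the one that stands loose on the bench, fully home in a nest of its own with its ring standing in line with the row. When all are in, fold the gate down onto their collars, then press the captive knob down and turn it a quarter turn clockwise so that it stays locked down; leave the spray can and the brush where they are.

Things in the scene. Friction and masses are not known exactly. Their poses are not given: they have to be found in the camera images.
- eye0: Bright steel lifting eye (0.24 to 0.36 kg), or absent: a round collar 50 mm across, 16 mm thick, with a ring standing on it, 58 mm high in all. Ring 46 mm outside, 28 mm inside (section 9 mm), 12 mm thick between its flat faces. Origin: centre of the collar's underside; z up through the ring's crown; x: through the ring's opening, either way alike. Grip it at the crown across the flat faces.
- eye1: Lifting eye as eye0, or absent. The crown's top is 58 mm and its underside, which rests on the hook, 49 mm above the origin.
- eye2: Lifting eye as eye0, or absent.
- eye3: Lifting eye as eye0, or absent.
- eye4: Lifting eye as eye0, always there: it has been taken down already and stands upright on the bench beside the jig.
- hook0 (a point): Hook on the rail: middle of the top of its seat (15 mm long, 7 mm wide, 105 mm over the bench), on which the ring's crown rests. Site -x: along the hook to its free end, toward the robot; y: along the rail, hooks 80 mm apart, hook0 at +y. The hook ends 41 mm outwards of this point; the rail tube begins 52 mm inwards, no higher than the seat.
- hook1 (a point): As hook0. Beside the seat the hook is 8 mm lower, inwards and outwards (there under the keeper), so fingertips on the crown's two faces can, and to hold the keeper clear should, go 1.5 to 2.5 mm below the seat top; then raised 4 mm, the inner fingertip clears the seat. A stop plate (10 mm below the seat top and lower) keeps the ring from sliding inwards.
- hook2 (a point): As hook0. The hook is 22 mm deep from seat top to underside, so in the 28 mm ring there are 6 mm of lift, and the closed keeper stands 11 mm up: the eye comes off only with the keeper pressed down. Near the free end a hinge pin stands to 3 mm below the seat top. The collar reaches 25 mm in under the hook: pull the eye out 70 mm before raising it.
- hook3 (a point): As hook0.
- keeper0 (a joint): Sprung keeper of hook0: steel tongue hinged near the hook's free end (37 mm outwards of the seat's middle, 6 mm below the seat top), rising inwards to a free roller, 9 mm across and 8 mm wide, that blocks the ring. 0 = closed: roller top 11 mm above the seat top, its inner side 10 mm outwards. About 0.49 = roller top 2 mm below the seat top, close to the ring's outer face; 0.58 = stop.
- keeper1 (a joint): Keeper of hook1, as keeper0. It takes 4 to 5 N to press down and springs up when let go. The tip of the outer finger, coming down beside the crown, presses it; the roller must stay below the crown's underside until the ring is over it.
- keeper2 (a joint): Keeper of hook2, as keeper0.
- keeper3 (a joint): Keeper of hook3, as keeper0.
- jig: Marking jig, an aluminium plate 135 x 360 x 30 mm fixed on the bench, with four round nests in a row along its y. Origin: on the bench under the middle of the row (between nest1 and nest2); z up. The gate's hinge line lies along y at x = +62 mm, 43 mm above the bench.
- nest0 (a point): Centre of the floor of a round nest, 53 mm across, 8 mm deep, chamfered; floor 22 mm above the bench, nests 64 mm apart, nest0 at +y. An eye that is home has its origin here and its collar 8 mm proud of the plate. Any eye may go in any nest.
- nest1 (a point): As nest0. The ring must stand in line with the row: its opening faces along the jig's x, within about 15 degrees, or the gate fouls it.
- nest2 (a point): As nest0.
- nest3 (a point): As nest0, next to the knob.
- gate (a joint): Hinged gate of the jig, grey steel frame 340 mm long, 10 mm thick, 0.35 kg, hinged on the side away from the robot; its 12 mm wide bar runs along the row 43 mm from the hinge line. 0 = shut: bar on the collars' far rims, 19 mm beyond the row's middle line, top 48 mm above the bench. 1.60 to 1.72 at the start: open, leaning back (stop 1.74). Pushed below about 1.0 it falls shut, damped.
- knob_push (a joint): How far the captive knob is pressed down into the gate, m: 0 = sprung up, 0.010 = stop; 2.4 N to start, 6.4 N at the stop. With the gate shut and the knob turned less than 0.35 either way, its cross lug goes down through the slot of the boss. Pressed 8 mm or more it can be turned under the ledges, which then keep it down at about 0.008. Turned before it is pressed it turns idly.
- knob_turn (a joint): Turn of the captive knob, rad, clockwise from above is positive; -0.25 to 0.25 at the start, range -0.4 to 1.9; a quarter turn (about 1.57, in any case above 1.2) locks it.
- knob_grip (a point): Middle of the knob's black wing, 36 mm long (point x), 10 mm wide, 16 mm high, half above and half below this point, on a flange 32 mm across; turns with the knob. Gate shut, knob up: 168 mm to the -y side of the jig's origin on the row's middle line, 71 mm above the bench, wing along the jig's x; the gate's top there is 48 mm above the bench.
- spray_can: Bystander: black spray can, 52 mm across and 150 mm high, origin under its middle. To be left alone.
- brush: Bystander: hand brush lying on the bench, origin under its middle. To be left alone.
There are look-alikes about, which are no part of the job. What is shaped like the eye0 but black or yellow is not meant. Leave any black look-alike of the eye3 alone.

How it is judged:
On the way, in this order (a step that is already met when the one before it is completed fails the run):
1. every lifting eye, from the hooks and from the bench, is home in a nest while the gate is still open (((horizontal distance between eye0 and nest0 below 0.004 m and z of eye0 in the frame of nest0 below 0.003 m) or (horizontal distance between eye0 and nest1 below 0.004 m and z of eye0 in the frame of nest1 below 0.003 m) or (horizontal distance between eye0 and nest2 below 0.004 m and z of eye0 in the frame of nest2 below 0.003 m) or (horizontal distance between eye0 and nest3 below 0.004 m and z of eye0 in the frame of nest3 below 0.003 m)) and angle between each of eye0, eye1, eye2, eye3, eye4's own z axis and vertical below 0.08 rad and angle between the x axis of each of eye0, eye1, eye2, eye3, eye4 and the x axis of jig, either way round below 0.35 rad and ((horizontal distance between eye1 and nest0 below 0.004 m and z of eye1 in the frame of nest0 below 0.003 m) or (horizontal distance between eye1 and nest1 below 0.004 m and z of eye1 in the frame of nest1 below 0.003 m) or (horizontal distance between eye1 and nest2 below 0.004 m and z of eye1 in the frame of nest2 below 0.003 m) or (horizontal distance between eye1 and nest3 below 0.004 m and z of eye1 in the frame of nest3 below 0.003 m)) and ((horizontal distance between eye2 and nest0 below 0.004 m and z of eye2 in the frame of nest0 below 0.003 m) or (horizontal distance between eye2 and nest1 below 0.004 m and z of eye2 in the frame of nest1 below 0.003 m) or (horizontal distance between eye2 and nest2 below 0.004 m and z of eye2 in the frame of nest2 below 0.003 m) or (horizontal distance between eye2 and nest3 below 0.004 m and z of eye2 in the frame of nest3 below 0.003 m)) and ((horizontal distance between eye3 and nest0 below 0.004 m and z of eye3 in the frame of nest0 below 0.003 m) or (horizontal distance between eye3 and nest1 below 0.004 m and z of eye3 in the frame of nest1 below 0.003 m) or (horizontal distance between eye3 and nest2 below 0.004 m and z of eye3 in the frame of nest2 below 0.003 m) or (horizontal distance between eye3 and nest3 below 0.004 m and z of eye3 in the frame of nest3 below 0.003 m)) and ((horizontal distance between eye4 and nest0 below 0.004 m and z of eye4 in the frame of nest0 below 0.003 m) or (horizontal distance between eye4 and nest1 below 0.004 m and z of eye4 in the frame of nest1 below 0.003 m) or (horizontal distance between eye4 and nest2 below 0.004 m and z of eye4 in the frame of nest2 below 0.003 m) or (horizontal distance between eye4 and nest3 below 0.004 m and z of eye4 in the frame of nest3 below 0.003 m)) and value of joint gate above 0.5 rad), for 0.2 s.
2. the gate lies shut on the collars (value of joint gate below 0.06 rad), for 0.2 s.
3. the captive knob is pressed down and turned until it is locked (value of joint knob_turn above 1.2 rad and value of joint knob_push above 0.006 m), for 0.2 s.
At the end, for the whole second after the job is handed in: Every lifting eye that is present stands home in a nest (within 4 mm of its centre and 3 mm of its floor, upright, ring within 20 degrees of the row), at rest; the gate is shut (within 0.06 rad) and the captive knob is locked down (turned more than 1.2 rad and staying more than 6 mm down) (all of step 3 and ((horizontal distance between eye0 and nest0 below 0.004 m and z of eye0 in the frame of nest0 below 0.003 m) or (horizontal distance between eye0 and nest1 below 0.004 m and z of eye0 in the frame of nest1 below 0.003 m) or (horizontal distance between eye0 and nest2 below 0.004 m and z of eye0 in the frame of nest2 below 0.003 m) or (horizontal distance between eye0 and nest3 below 0.004 m and z of eye0 in the frame of nest3 below 0.003 m)) and angle between each of eye0, eye1, eye2, eye3, eye4's own z axis and vertical below 0.08 rad and angle between the x axis of each of eye0, eye1, eye2, eye3, eye4 and the x axis of jig, either way round below 0.35 rad and ((horizontal distance between eye1 and nest0 below 0.004 m and z of eye1 in the frame of nest0 below 0.003 m) or (horizontal distance between eye1 and nest1 below 0.004 m and z of eye1 in the frame of nest1 below 0.003 m) or (horizontal distance between eye1 and nest2 below 0.004 m and z of eye1 in the frame of nest2 below 0.003 m) or (horizontal distance between eye1 and nest3 below 0.004 m and z of eye1 in the frame of nest3 below 0.003 m)) and ((horizontal distance between eye2 and nest0 below 0.004 m and z of eye2 in the frame of nest0 below 0.003 m) or (horizontal distance between eye2 and nest1 below 0.004 m and z of eye2 in the frame of nest1 below 0.003 m) or (horizontal distance between eye2 and nest2 below 0.004 m and z of eye2 in the frame of nest2 below 0.003 m) or (horizontal distance between eye2 and nest3 below 0.004 m and z of eye2 in the frame of nest3 below 0.003 m)) and ((horizontal distance between eye3 and nest0 below 0.004 m and z of eye3 in the frame of nest0 below 0.003 m) or (horizontal distance between eye3 and nest1 below 0.004 m and z of eye3 in the frame of nest1 below 0.003 m) or (horizontal distance between eye3 and nest2 below 0.004 m and z of eye3 in the frame of nest2 below 0.003 m) or (horizontal distance between eye3 and nest3 below 0.004 m and z of eye3 in the frame of nest3 below 0.003 m)) and ((horizontal distance between eye4 and nest0 below 0.004 m and z of eye4 in the frame of nest0 below 0.003 m) or (horizontal distance between eye4 and nest1 below 0.004 m and z of eye4 in the frame of nest1 below 0.003 m) or (horizontal distance between eye4 and nest2 below 0.004 m and z of eye4 in the frame of nest2 below 0.003 m) or (horizontal distance between eye4 and nest3 below 0.004 m and z of eye4 in the frame of nest3 below 0.003 m)) and linear speed of each of eye0, eye1, eye2, eye3, eye4 below 0.02 m/s and value of joint gate below 0.06 rad); the robot touches nothing.
It fails at once if the spray can is pushed away or tipped (distance of spray_can from where it was at the start of the episode above 0.04 m or angle between spray_can's own z axis and vertical above 0.5 rad).
It fails at once if the brush is pushed away (distance of brush from where it was at the start of the episode above 0.05 m).
Of eye0, eye1, eye2, eye3 only 2 to 3 are there at a start; the rules pass over those that are not, and their reading is None.
At some moment in a run one of eye4 may be knocked a few centimetres aside while the robot is not near it.
It also fails if it takes over 192 s, if anything falls off the work surface, if the arm or the gripper's body presses on something with over 40 N, if the wrist force passes 120 N, or if a joint passes its speed limit or range.

## Working session

There is one attempt and no reset: what is moved stays moved. The work goes in short steps, Python scripts to look and compute and a shell command to move; the robot and the scene stay as the last step left them, time stands still between calls to the robot, and variables do not carry over. Pictures are saved under pics/ and viewed, about 12 in all and at most 16, crops included, and the job is handed in when it is done.

```bash
mkdir -p pics; cat > h.py <<'E'
import numpy as np, cv2, pickle
from station import ctrl
def snap(name,save=None):
    o=ctrl.get_obs(); c=ctrl.camera(name); c['obs']=o
    if save:
        cv2.imwrite(f'pics/{save}.png',cv2.cvtColor(c['pixels'],cv2.COLOR_RGB2BGR)); pickle.dump(c,open(f'pics/{save}.pkl','wb'))
    return c
def Rrpy(r):
    from scipy.spatial.transform import Rotation as R
    return R.from_euler('xyz',r).as_matrix()
def cloud(c):
    d=c['depth']; v,u=np.mgrid[:d.shape[0],:d.shape[1]]
    P=np.stack([(u-c['cx'])/c['fx']*d,(v-c['cy'])/c['fy']*d,d],-1)
    if 'R' in c: W=(P-np.array(c['t']))@np.array(c['R'])
    else:
        T=np.array(c['tool_from_camera']); W=P@T[:3,:3].T+T[:3,3]
        W=W@Rrpy(c['obs']['eef_rot']).T+np.array(c['obs']['ee_pos'])
    W[d<=0]=np.nan
    return W
def load(n): return pickle.load(open(f'pics/{n}.pkl','rb'))
E
python3 - <<'E'
from h import *
a=snap('scene','s0');b=snap('top','t0')
cv2.imwrite('pics/st0.png',cv2.resize(np.vstack([cv2.imread('pics/s0.png'),cv2.imread('pics/t0.png')]),None,fx=.78,fy=.78))
print(ctrl.get_obs())
for c in(a,b):print(c['R'],c['t'],c['fx'],-np.array(c['R']).T@c['t'])
E
```

```text
{'time_s': 0.1, 'qpos': array([ 1.11242380e+00,  3.00417896e-01,  1.52149090e+00, -4.36493165e-05,
        1.32070855e+00, -6.65826232e-02]), 'joint_vel': array([-0.00010002, -0.00086991, -0.00185316, -0.00058771, -0.0001188 ,
        0.00061864]), 'tau': array([ 5.97477924e-05, -5.32649159e+01, -3.53278649e+01,  7.08675664e-02,
        2.35582731e-02, -9.02767397e-05]), 'ee_pos': array([0.20990928, 0.50810024, 0.18535368]), 'eef_rot': array([-3.14056742e+00, -2.59896811e-05,  2.74981356e+00]), 'force': array([-0.43221471, -0.33737114, -1.33523668]), 'moment': array([-0.01478336,  0.03418769, -0.01041758]), 'grip_width': 0.09362791876326834}
[[-0.86557208  0.50041287  0.01928533]
 [ 0.26587923  0.49184777 -0.82909228]
 [-0.42437389 -0.71251157 -0.55877909]] [ 0.46143296 -0.0571862   1.44340296] 448.95668704698596 [1.02715065 0.82566122 0.75023186]
[[-0.02986075 -0.99954455 -0.00436282]
 [-0.97833923  0.03012119 -0.20480494]
 [ 0.20484308 -0.00184731 -0.97879308]] [0.05449126 0.54980237 1.10574756] 393.9241852214763 [0.31301564 0.0399484  1.19513804]
```

View pics/s0.png

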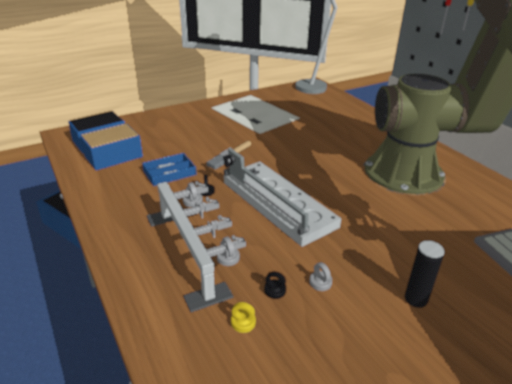

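View pics/t0.png

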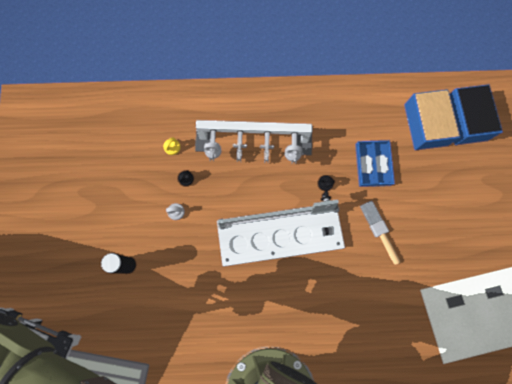

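Scene and top views: eyes hang on the outer two hooks (top view 212,151 and 294,154), and the inner two look empty. The loose eye is at 176,211. The jig is at 280,236 with its gate open. The can (110,263), brush (382,235) and black/yellow look-alikes are away from these.

```bash
python3 - <<'E'
from h import *
b=load('t0');W=cloud(b)
for n,(u,v) in dict(eye4=(176,211),can=(110,263),jigTL=(221,233),jigBL=(224,264),jigBR=(343,243),n0=(237,245),n1=(258,240),n2=(280,237),n3=(301,234),slot=(327,231),h0=(212,151),h1=(240,146),h2=(267,148),h3=(294,154),knob=(326,183),gateL=(222,224),gateR=(325,206),railL=(200,124),railR=(308,128),brush=(382,235),black=(186,178)).items(): print(n,W[v,u].round(3),np.nanmax(W[v-5:v+6,u-5:u+6,2]).round(3))
cv2.imwrite('pics/t0c.png',cv2.resize(cv2.imread('pics/t0.png')[110:275,160:350],None,fx=4,fy=3.6,interpolation=2))
s=cv2.imread('pics/s0.png')[140:340,140:350];cv2.imwrite('pics/s0c.png',cv2.resize(s,None,fx=3,fy=3,interpolation=2))
E
```

```text
eye4 [0.526 0.265 0.023] 0.064
can [0.37  0.412 0.152] 0.157
jigTL [0.454 0.129 0.034] 0.05
jigBL [0.363 0.122 0.033] 0.037
jigBR [ 0.417 -0.237 -0.   ] 0.035
n0 [0.418 0.083 0.024] 0.03
n1 [0.431 0.02  0.028] 0.029
n2 [ 0.438 -0.045  0.024] 0.031
n3 [ 0.445 -0.108  0.024] 0.03
slot [ 0.451 -0.185  0.033] 0.045
h0 [0.693 0.149 0.08 ] 0.119
h1 [0.7   0.065 0.099] 0.12
h2 [ 0.689 -0.013  0.105] 0.12
h3 [ 0.667 -0.09   0.11 ] 0.12
knob [ 0.599 -0.194  0.023] 0.064
gateL [0.475 0.123 0.074] 0.097
gateR [ 0.512 -0.169  0.108] 0.13
railL [0.767 0.18  0.111] 0.113
railR [ 0.746 -0.136  0.107] 0.112
brush [ 0.435 -0.349  0.023] 0.028
black [0.628 0.235 0.026] 0.064
```

View pics/s0c.png

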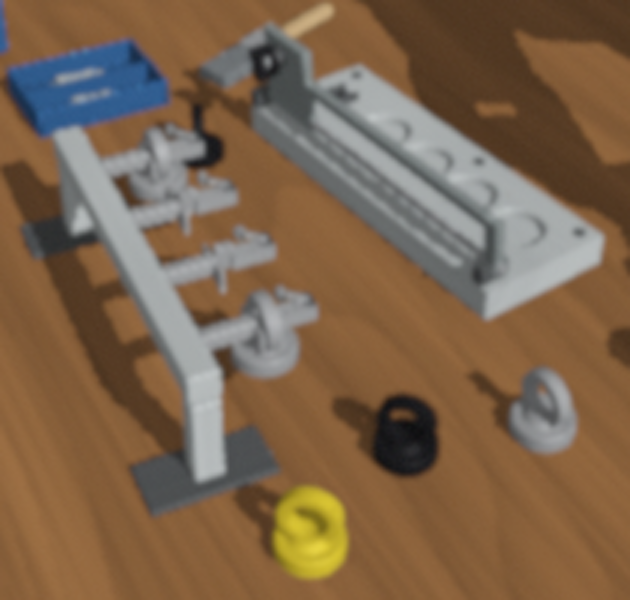

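```bash
python3 -m creep '{"translation":[[0,0,40],[0,0,80],[0,0,120],[0,0,150],[0,0,150]],"yaw":[-0.12,-0.24,-0.36,-0.48,-0.6],"gripper":[0,0,0,0,0]}'
python3 -m creep '{"translation":[[15,-35,0],[35,-65,0],[55,-95,0],[80,-125,0],[105,-155,0]],"yaw":[-0.12,-0.24,-0.36,-0.48,-0.58],"gripper":[0,0,0,0,0]}'
python3 -m creep '{"translation":[[25,-30,0],[45,-60,0],[70,-90,0],[95,-120,0],[95,-120,0]],"yaw":[0,0,0,0,0],"gripper":[0,0,0,0,0]}'
python3 -m creep '{"translation":[[25,-30,0],[50,-60,0],[70,-90,0],[95,-120,0],[95,-120,0]],"yaw":[0,0,0,0,0],"gripper":[0,0,0,0,0]}'
python3 - <<'E'
from h import *
c=snap('wrist','w0');o=c['obs'];print(o['ee_pos'],o['eef_rot'],o['qpos'],c['tool_from_camera'],c['fx'])
W=cloud(c);print(np.nanmin(W,(0,1)),np.nanmax(W,(0,1)))
E
```

```text
time_s: 0.52
ee_pos: [0.2103, 0.509, 0.3418]
eef_rot: [3.135, -0.005, 2.144]
force: [0.7, -0.1, 0.8]
grip_width: 0.0936
time_s: 0.93
ee_pos: [0.3158, 0.3525, 0.3417]
eef_rot: [3.135, -0.005, 1.558]
force: [0.4, 0.7, 0.3]
grip_width: 0.0941
time_s: 1.35
ee_pos: [0.4136, 0.2282, 0.3411]
eef_rot: [3.135, -0.003, 1.553]
force: [-0.4, 0.9, 0.2]
grip_width: 0.094
time_s: 1.77
ee_pos: [0.5109, 0.104, 0.3398]
eef_rot: [3.137, -0.002, 1.549]
force: [-0.6, 0.4, -0.9]
grip_width: 0.0936
[0.5109292  0.10400896 0.33979153] [ 3.13734249e+00 -2.04078587e-03  1.54920060e+00] [1.29803828e-01 1.64635411e-01 1.33647327e+00 1.37933516e-03
 1.63597456e+00 1.51496836e-01] [[ 1.44846315e-05 -9.65397018e-01 -2.60784579e-01  7.65822016e-02]
 [ 9.99999944e-01 -7.30017162e-05  3.25787170e-04 -1.05141274e-03]
 [-3.33551684e-04 -2.60784569e-01  9.65396964e-01 -1.99580817e-01]
 [ 0.00000000e+00  0.00000000e+00  0.00000000e+00  1.00000000e+00]] 327.42837315572757
[ 0.05341315 -0.555096   -0.7533347 ] [1.62072753 0.33252336 0.48576026]
```

View pics/w0.png

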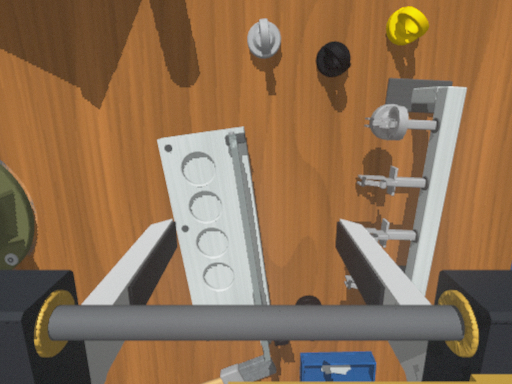

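The wrist view shows nests at (199,168), (205,206), (212,243), (218,277), the loose eye at (264,38), the hook0 eye at (388,122), hooks 1 and 2 empty, and black and yellow look-alikes near the top right.

```bash
python3 -m creep '{"translation":[[20,-40,0],[40,-80,0],[60,-115,0],[80,-150,0],[80,-150,0]],"yaw":[0,0,0,0,0],"gripper":[0,0,0,0,0]}'
cat > m.py <<'E'
from h import *
def nests(c,ctr,label):
    W=cloud(c); 
    for n,p in ctr.items():
        d=np.hypot(W[...,0]-p[0],W[...,1]-p[1])
        pl=np.nanmedian(W[...,2][(d>.03)&(d<.034)]); fl=np.nanmedian(W[...,2][d<.018])
        m=(d<.034)&(W[...,2]<(pl+fl)/2)
        q=W[m][:,:2]; print(label,n,'plate',pl.round(4),'floor',fl.round(4),'ctr',q.mean(0).round(4),((q.min(0)+q.max(0))/2).round(4),np.ptp(q,0).round(4))
def comp(c,p,r,z0,z1):
    W=cloud(c); d=np.hypot(W[...,0]-p[0],W[...,1]-p[1]); m=(d<r)&(W[...,2]>z0)&(W[...,2]<z1); return W[m],m
E
python3 - <<'E'
from m import *
c2=snap('wrist','w1');c1=load('w0'); print(c2['obs']['ee_pos'],c2['obs']['eef_rot'])
ctr=dict(n0=(.418,.083),n1=(.43,.02),n2=(.438,-.045),n3=(.445,-.108))
for c,l in((c1,'w0'),(c2,'w1')):
    try:nests(c,ctr,l)
    except Exception as e:print(e)
    for nm,p in dict(eye4=(.526,.265),hook0=(.69,.149),hook3=(.667,-.09)).items():
        for z0,z1 in((.005,.025),(.045,.07),(.1,.125)):
            q,m=comp(c,p,.04,z0,z1)
            if len(q)>10: print(l,nm,z0,len(q),'mean',q.mean(0).round(4),'mid',((q.min(0)+q.max(0))/2).round(4),'ext',np.ptp(q,0).round(4),'top',np.percentile(q[:,2],98).round(4),'dir',np.round(cv2.fitLine(q[:,:2].astype(np.float32),cv2.DIST_HUBER,0,.01,.01).ravel(),3))
E
```

```text
time_s: 2.23
ee_pos: [0.5909, -0.0476, 0.3385]
eef_rot: [3.139, -0.002, 1.547]
force: [-0.3, 0.2, -0.4]
grip_width: 0.0939
[ 0.59092088 -0.04763523  0.33852282] [ 3.13949553e+00 -2.32980887e-03  1.54667816e+00]
w0 n0 plate 0.0304 floor 0.0224 ctr [0.4178 0.0792] [0.4181 0.079 ] [0.0516 0.0512]
w0 n1 plate 0.0301 floor 0.0225 ctr [0.4252 0.0151] [0.4255 0.015 ] [0.052 0.051]
w0 n2 plate 0.03 floor 0.0224 ctr [ 0.4327 -0.0492] [ 0.4332 -0.0493] [0.0516 0.0501]
w0 n3 plate 0.0301 floor 0.0223 ctr [ 0.4402 -0.1132] [ 0.4406 -0.1127] [0.0521 0.051 ]
w0 eye4 0.005 688 mean [0.5252 0.2673 0.0174] mid [0.5263 0.2687 0.015 ] ext [0.0492 0.0487 0.02  ] top 0.0229 dir [0.997 0.075 0.525 0.267]
w0 eye4 0.045 284 mean [0.5259 0.2676 0.0546] mid [0.5261 0.2684 0.053 ] ext [0.0136 0.0406 0.0157] top 0.0592 dir [ 0.075 -0.997  0.526  0.268]
w0 hook0 0.045 63 mean [0.6824 0.1524 0.0645] mid [0.6857 0.1489 0.0643] ext [0.0178 0.0473 0.0109] top 0.0695 dir [0.04  0.999 0.682 0.152]
w0 hook0 0.1 526 mean [0.6915 0.1495 0.1094] mid [0.6837 0.1488 0.1092] ext [0.0455 0.0429 0.0183] top 0.1164 dir [1.    0
[... 400 characters left out ...]
.0483] [0.052  0.0509]
w1 n3 plate 0.0302 floor 0.0225 ctr [ 0.4397 -0.1119] [ 0.4398 -0.1122] [0.0505 0.0501]
w1 hook0 0.045 87 mean [0.6879 0.1315 0.0647] mid [0.696  0.1359 0.0643] ext [0.041  0.0251 0.0112] top 0.0699 dir [ 0.803 -0.596  0.687  0.13 ]
w1 hook0 0.1 170 mean [0.698  0.1343 0.1076] mid [0.6836 0.1355 0.107 ] ext [0.0451 0.0173 0.0135] top 0.1133 dir [ 0.965 -0.262  0.692  0.136]
w1 hook3 0.045 59 mean [ 0.6736 -0.0745  0.0652] mid [ 0.6821 -0.0874  0.0646] ext [0.0451 0.0413 0.0106] top 0.0696 dir [ 0.86   0.511  0.67  -0.073]
w1 hook3 0.1 425 mean [ 0.6756 -0.0892  0.1095] mid [ 0.668  -0.0913  0.109 ] ext [0.046  0.0429 0.0176] top 0.1168 dir [ 0.996  0.093  0.676 -0.089]
```

View pics/w1.png

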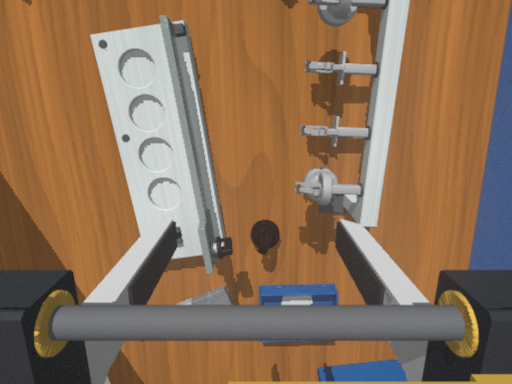

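This view shows the hook3 eye at (320,188), the gate's knob at (222,246), and a black look-alike at (265,235), which is on a straight path from hook3.

```bash
cat > hk.py <<'E'
from m import *
def rail(c):
    W=cloud(c); m=(W[...,2]>.085)&(W[...,2]<.125)&(W[...,0]>.72)&(W[...,0]<.82)&(abs(W[...,1])<.25)
    l=cv2.fitLine(W[m][:,:2].astype(np.float32),cv2.DIST_HUBER,0,.001,.001).ravel(); s=np.sign(l[1]); return -np.arctan2(s*l[0],s*l[1]),np.percentile(W[m][:,2],50)
def hook(c,p,th):
    W=cloud(c); ex=np.array([np.cos(th),np.sin(th)]); ey=np.array([-ex[1],ex[0]])
    q=W[...,:2]-np.array(p); a=q@ex; b=q@ey; z=W[...,2]
    r=(abs(a)<.03)&(abs(b)<.025)&(z>.1)&(abs(b)>.007)
    print(' ring side pts',r.sum(),'a med',np.median(a[r]).round(4),'range',np.percentile(a[r],[3,97]).round(4),'b range',np.percentile(b[r],[1,99]).round(4),'tilt',np.polyfit(b[r],a[r],1).round(3))
    k=(abs(b)<.006)&(a>-.05)&(a<.05)&(z>.08)
    for s in range(-48,50,4):
        t=k&(a>=s/1000)&(a<(s+4)/1000)
        if t.any(): print((s+2),int(1000*np.median(b[t])*10)/10,(1000*np.percentile(z[t],[50,95])).round(1),end=' | ')
    print()
E
python3 - <<'E'
from hk import *
c1=load('w0');c2=load('w1')
for c in(c1,c2):print(rail(c))
th=np.mean([rail(c1)[0],rail(c2)[0]])
hook(c1,(.688,.149),th); hook(c2,(.672,-.09),th)
E
```

```text
(np.float32(-0.05630954), np.float64(0.10536608197964806))
(np.float32(-0.053658918), np.float64(0.1055864687962732))
 ring side pts 234 a med 0.0103 range [0.0061 0.0169] b range [-0.0198  0.0207] tilt [0.006 0.011]
-30 -3.8 [90.  98.7] | -26 0.1 [100.7 102.8] | -22 0.3 [102.2 104.3] | -18 0.5 [104.  106.2] | -14 -0.4 [106.2 109.2] | -10 -0.1 [108.2 110.4] | -6 0.4 [112.  116.5] | -2 0.5 [115. 117.] | 2 0.0 [114.8 115.9] | 6 1.1 [112.1 115.1] | 10 0.7 [113.7 114.6] | 14 0.9 [113.6 115. ] | 18 -0.1 [113.9 114.7] | 26 0.2 [97.4 98.8] | 30 0.4 [97.4 99.1] | 34 -0.1 [97.5 98.7] | 38 0.0 [97.3 98.5] | 42 -0.4 [97.2 98.7] | 46 -0.3 [97.2 98.7] | 50 -0.2 [97.3 98.5] | 
 ring side pts 177 a med 0.0114 range [0.0062 0.0173] b range [-0.0197  0.0197] tilt [0.032 0.011]
-30 -4.4 [92.3 94.4] | -26 0.3 [100.4 103.1] | -22 1.4 [101.6 103.5] | -18 2.4 [103.8 105.9] | -14 2.3 [ 99.6 108. ] | -10 2.2 [107.8 110. ] | -6 2.1 [110.9 116.6] | -2 3.3 [115.  117.2] | 2 4.2 [ 98.7 116.4] | 6 1.6 [104.5 114.8] | 10 1.0 [113.4 114.9] | 14 0.6 [114.1 114.9] | 18 -0.6 [113.4 114.9] | 22 0.8 [97.8 98.8] | 26 1.9 [96.7 98. ] | 30 2.0 [96.8 98.8] | 34 0.7 [97.1 98.3] | 38 1.0 [97.5 98.6] | 42 1.2 [97.1 98.5] | 46 -0.1 [97.4 98.3] | 50 2.8 [97.4 98.2] |
```

```bash
python3 -m creep '{"translation":[[-8,40,0],[-16,80,-20],[-24,120,-40],[-32,160,-60],[-32,160,-60]],"yaw":[0,0.05,0.1,0.1,0.1],"gripper":[100,100,100,100,100]}' 30
python3 -m creep '{"translation":[[-8,40,0],[-16,80,-20],[-24,120,-40],[-33,156,-60],[-33,156,-60]],"yaw":[0,0,0,0,0],"gripper":[100,100,100,100,100]}'
python3 - <<'E'
from hk import *
c=snap('wrist');o=c['obs'];print(o['ee_pos'],o['eef_rot'],o['grip_width'])
for z0,z1 in((.005,.025),(.04,.07)):
    q,m=comp(c,(.526,.268),.035,z0,z1); 
    if len(q): print(len(q),((q.min(0)+q.max(0))/2).round(4),np.ptp(q,0).round(3),cv2.fitLine(q[:,:2].astype(np.float32),2,0,.01,.01).ravel())
E
```

```text
time_s: 2.7
ee_pos: [0.5556, 0.1195, 0.2762]
eef_rot: [-3.14, -0.004, 1.652]
force: [0.3, -0.3, -0.1]
grip_width: 0.0644
time_s: 3.12
ee_pos: [0.5192, 0.2802, 0.2137]
eef_rot: [-3.137, -0.003, 1.656]
force: [-0.5, 0.7, 0.2]
grip_width: 0.0571
[0.51923179 0.28020862 0.21374325] [-3.1370766  -0.00333172  1.65615021] 0.05714849232803064
912 [0.5258 0.2692 0.0146] [0.049 0.049 0.019] [0.9962511  0.08650839 0.52543205 0.27185234]
377 [0.5263 0.27   0.051 ] [0.014 0.043 0.018] [ 0.0673589  -0.9977288   0.52567965  0.27214262]
```

```bash
python3 -m creep '{"translation":[[7,-11,-20],[7,-11,-55],[7,-11,-75],[7,-11,-75],[7,-11,-75]],"yaw":[-0.01,-0.01,-0.01,-0.01,-0.01],"gripper":[120,120,120,120,120]}'
python3 -m creep '{"translation":[[0,0,-20],[0,0,-50],[0,0,-74],[0,0,-74],[0,0,-74]],"yaw":[0,0,0,0,0],"gripper":[120,120,120,120,120]}'
```

```text
time_s: 3.58
ee_pos: [0.5263, 0.2688, 0.1395]
eef_rot: [-3.136, -0.003, 1.647]
force: [1.1, 0.3, 0.9]
grip_width: 0.05
time_s: 4.0
ee_pos: [0.5269, 0.269, 0.0673]
eef_rot: [-3.137, -0.003, 1.647]
force: [-0.1, 0.2, -0.0]
grip_width: 0.05
```

```bash
python3 -m creep '{"translation":[[0,0,-2],[0,0,-2],[0,0,-2],[0,0,-2],[0,0,-2]],"yaw":[0,0,0,0,0],"gripper":[255,255,255,255,255]}' 35
python3 -m creep '{"translation":[[0,0,0],[0,0,0],[0,0,15],[0,0,50],[0,0,90]],"yaw":[0,0,0,0,0],"gripper":[255,255,255,255,255]}'
python3 -m creep '{"translation":[[0,0,20],[0,0,20],[0,0,20],[0,0,20],[0,0,20]],"yaw":[0,0,0,0,0],"gripper":[255,255,255,255,255]}'
```

```text
time_s: 4.42
ee_pos: [0.5271, 0.2691, 0.066]
eef_rot: [-3.138, -0.004, 1.647]
force: [0.9, 0.1, 0.3]
grip_width: 0.02
time_s: 4.83
ee_pos: [0.526, 0.2686, 0.1553]
eef_rot: [-3.134, -0.002, 1.647]
force: [0.7, 0.8, 0.9]
grip_width: 0.0004
time_s: 5.25
ee_pos: [0.5255, 0.2685, 0.1737]
eef_rot: [-3.132, -0.001, 1.647]
force: [-0.5, -0.3, 0.3]
grip_width: 0.0002
```

```bash
python3 -m creep '{"translation":[[0,0,0],[0,0,0],[0,0,0],[0,0,0],[0,0,0]],"yaw":[0,0,0,0,0],"gripper":[120,120,120,120,120]}'
cat > e4.py <<'E'
from hk import *
import sys
c=snap('wrist',sys.argv[1]);o=c['obs'];print(o['ee_pos'],o['eef_rot'],o['grip_width'])
for z0,z1 in((.005,.025),(.045,.07)):
    q,m=comp(c,(float(sys.argv[2]),float(sys.argv[3])),.035,z0,z1); 
    if len(q): print(len(q),((q.min(0)+q.max(0))/2).round(4),np.ptp(q,0).round(3),cv2.fitLine(q[:,:2].astype(np.float32),2,0,.01,.01).ravel())
E
python3 e4.py w2 .526 .269
```

```text
time_s: 5.67
ee_pos: [0.5255, 0.2684, 0.1736]
eef_rot: [-3.132, -0.001, 1.647]
force: [-0.4, -0.6, 1.2]
grip_width: 0.0302
[0.52549829 0.26840285 0.17357519] [-3.13166066e+00 -1.28388321e-03  1.64658347e+00] 0.030184303870354732
1100 [0.5261 0.2697 0.0142] [0.049 0.048 0.018] [0.99721074 0.07463704 0.52579284 0.27156886]
455 [0.5261 0.2697 0.0526] [0.014 0.04  0.015] [ 0.07611519 -0.99709904  0.52587396  0.27133533]
```

View pics/w2.png

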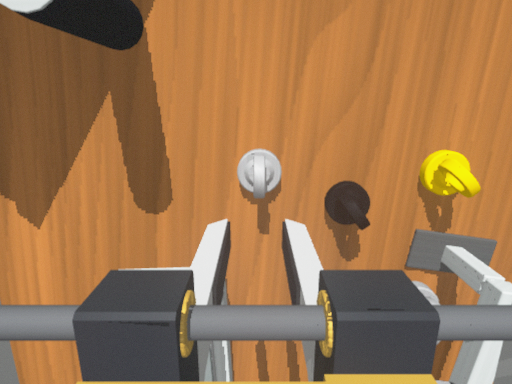

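The lift began before the slow fingers had closed. The eye still stands untouched at (259,175), so I'm going down again and giving them time.

```bash
python3 -m creep '{"translation":[[1,1,-35],[1,1,-70],[1,1,-90],[1,1,-108],[1,1,-108]],"yaw":[0,0,0,0,0],"gripper":[150,150,150,150,150]}'
python3 -m creep '{"translation":[[0,0,0],[0,0,0],[0,0,0],[0,0,0],[0,0,0]],"yaw":[0,0,0,0,0],"gripper":[255,255,255,255,255]}' 35
python3 -m creep '{"translation":[[0,0,0],[0,0,0],[0,0,0],[0,0,0],[0,0,0]],"yaw":[0,0,0,0,0],"gripper":[255,255,255,255,255]}'
python3 -m creep '{"translation":[[0,0,10],[0,0,30],[0,0,50],[0,0,60],[0,0,60]],"yaw":[0,0,0,0,0],"gripper":[255,255,255,255,255]}'
```

```text
time_s: 6.13
ee_pos: [0.5248, 0.2687, 0.062]
eef_rot: [-3.126, 0.001, 1.647]
force: [-0.0, -0.4, -0.5]
grip_width: 0.0387
time_s: 6.55
ee_pos: [0.5252, 0.2688, 0.063]
eef_rot: [-3.128, 0.0, 1.647]
force: [-0.2, -0.2, -0.1]
grip_width: 0.009
time_s: 6.97
ee_pos: [0.5252, 0.2688, 0.063]
eef_rot: [-3.128, 0.0, 1.647]
force: [0.2, -0.2, -0.9]
grip_width: 0.0005
time_s: 7.38
ee_pos: [0.5262, 0.2693, 0.1258]
eef_rot: [-3.132, -0.001, 1.647]
force: [0.2, 0.3, -0.2]
grip_width: 0.0003
```

```bash
python3 -m creep '{"translation":[[0,0,20],[0,0,30],[0,0,30],[0,0,30],[0,0,30]],"yaw":[0,0,0,0,0],"gripper":[150,150,150,150,150]}'
python3 e4.py w3 .526 .269; python3 - <<'E'
from h import *
t=snap('top','t1');s=snap('scene','s1')
a=cv2.resize(cv2.imread('pics/t1.png')[150:260,110:260],(400,300));b=cv2.resize(cv2.imread('pics/s1.png')[180:330,220:420],(400,300))
cv2.imwrite('pics/x1.png',np.vstack([np.hstack([a,b]),cv2.resize(cv2.imread('pics/w3.png'),(800,300))[:, :]]))
E
```

```text
time_s: 7.8
ee_pos: [0.5258, 0.2691, 0.1545]
eef_rot: [-3.13, -0.001, 1.647]
force: [0.1, -0.3, -0.7]
grip_width: 0.0306
[0.52581838 0.2691339  0.15454052] [-3.13043120e+00 -8.46981589e-04  1.64663093e+00] 0.030578979682578288
1210 [0.5259 0.2694 0.0145] [0.049 0.049 0.018] [0.9988421  0.04810852 0.5259874  0.27187282]
520 [0.526  0.2689 0.0524] [0.014 0.042 0.015] [ 0.07112853 -0.99746716  0.5257548   0.27147564]
```

View pics/x1.png

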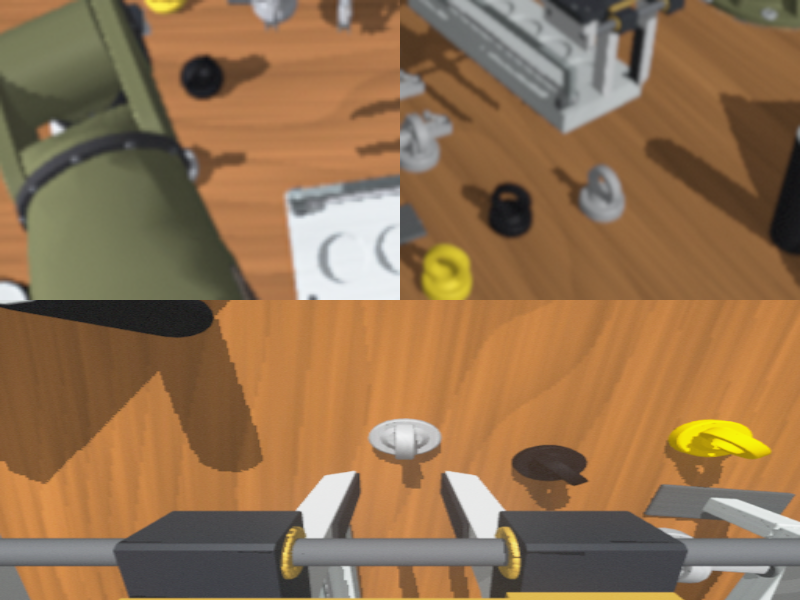

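```bash
python3 - <<'E'
from h import *
c=load('w3');d=c['depth'];T=np.array(c['tool_from_camera'])
v,u=np.mgrid[:384,:512];P=np.stack([(u-c['cx'])/c['fx']*d,(v-c['cy'])/c['fy']*d,d],-1);Q=P@T[:3,:3].T+T[:3,3]
for (x,y) in((230,175*384//300-0),(228,230),(222,232),(225,228),(285,225),(290,232),(286,228),(215,250),(300,250)):print((x,y),Q[y,x].round(4),d[y,x])
# finger tip pixels
m=(d>0)&(d<.26)&(v>200)&(v<300)
print(Q[m][:,2].max(), Q[m][np.argsort(Q[m][:,2])[-5:]])
def proj(c,X):
    p=np.array(c['R'])@X+c['t'];return (c['fx']*p[0]/p[2]+c['cx'],c['fy']*p[1]/p[2]+c['cy'],p[2])
o=c['obs'];X=np.array(o['ee_pos'])+[0,0,-.019]
for n in('s1','t1'):
    k=load(n);print(n,proj(k,X),proj(k,np.array([.526,.269,.058])))
W=cloud(load('s1'));
m=(W[...,2]>.1)&(W[...,2]<.2)&(abs(W[...,0]-.526)<.08)&(abs(W[...,1]-.269)<.25)
print(len(W[m]),np.percentile(W[m],[0,10,50,90,100],axis=0).round(3))
for z in(.125,.13,.135,.14,.145,.15):
    q=W[m&(abs(W[...,2]-z)<.0025)];print(z,len(q),q.min(0) if len(q) else'',q.max(0) if len(q) else '')
E
```

```text
(230, 224) [-0.0606 -0.0306  0.1539] 0.3770635
(228, 230) [ 0.0078 -0.0163 -0.0314] 0.18033531
(222, 232) [ 0.0107 -0.0185 -0.0411] 0.17015973
(225, 228) [ 0.0093 -0.0178 -0.032 ] 0.17935678
(285, 225) [ 0.0089  0.0155 -0.0267] 0.18459122
(290, 232) [ 0.0106  0.0168 -0.041 ] 0.17033188
(286, 228) [ 0.0093  0.0156 -0.032 ] 0.1793308
(215, 250) [ 0.0105 -0.0197 -0.0618] 0.15024509
(300, 250) [ 0.0103  0.0194 -0.0614] 0.15071492
-0.020589001814889124 [[ 0.00915804  0.01424818 -0.02092722]
 [ 0.00914265 -0.01652178 -0.02087607]
 [ 0.00913427  0.01483426 -0.02086452]
 [ 0.00907367  0.0154297  -0.02070439]
 [ 0.00903429 -0.0177098  -0.020589  ]]
s1 (np.float64(327.9109489186878), np.float64(238.2797396500673), np.float64(0.9527611482403465)) (np.float64(324.1915168985515), np.float64(265.14308562324544), np.float64(0.9961074953190416))
t1 (np.float64(166.69441483221897), np.float64(204.07121455762967), np.float64(1.0802945214210822)) (np.float64(172.38081725146952), np.float64(209.0433360875281), np.float64(1.156228094890366))
164 [[0.495 0.257 0.173]
 [0.501 0.261 0.18 ]
 [0.508 0.273 0.189]
 [0.557 0.278 0.198]
 [0.558 0.28  0.2  ]]
0.125 0  
0.13 0  
0.135 0  
0.14 0  
0.145 0  
0.15 0
```

Both cameras put the fingertips about 19.5 mm above the reported TCP, where the text says 19 mm below it. I'll trust the measurement: tip z = ee_z + 0.0195.

```bash
python3 -m creep '{"translation":[[0,0,-35],[0,0,-70],[0,0,-95],[0,0,-95],[0,0,-95]],"yaw":[0,0,0,0,0],"gripper":[150,150,150,150,150]}'
python3 -m creep '{"translation":[[0,0,-15],[0,0,-33],[0,0,-33],[0,0,-33],[0,0,-33]],"yaw":[0,0,0,0,0],"gripper":[150,150,150,150,150]}'
python3 -m creep '{"translation":[[0,0,0],[0,0,0],[0,0,0],[0,0,0],[0,0,0]],"yaw":[0,0,0,0,0],"gripper":[255,255,255,255,255]}' 35
python3 -m creep '{"translation":[[0,0,0],[0,0,0],[0,0,0],[0,0,0],[0,0,0]],"yaw":[0,0,0,0,0],"gripper":[255,255,255,255,255]}'
```

```text
time_s: 8.37
ee_pos: [0.5255, 0.2689, 0.0593]
eef_rot: [-3.128, -0.0, 1.647]
force: [0.0, -1.1, 0.7]
grip_width: 0.0387
time_s: 8.78
ee_pos: [0.5264, 0.2694, 0.0284]
eef_rot: [-3.131, -0.001, 1.647]
force: [0.4, -0.2, 0.4]
grip_width: 0.0389
time_s: 9.2
ee_pos: [0.5266, 0.2695, 0.0286]
eef_rot: [-3.131, -0.001, 1.647]
force: [1.3, 0.8, 2.2]
grip_width: 0.0115
time_s: 9.62
ee_pos: [0.5266, 0.2695, 0.0286]
eef_rot: [-3.131, -0.001, 1.647]
force: [0.6, 1.0, 0.7]
grip_width: 0.0116
```

```bash
python3 -m creep '{"translation":[[0,0,35],[0,0,75],[0,0,110],[0,0,130],[0,0,130]],"yaw":[0,0,0,0,0],"gripper":[255,255,255,255,255]}'
python3 -m creep '{"translation":[[-20,-30,0],[-40,-60,0],[-60,-95,0],[-60,-95,0],[-60,-95,0]],"yaw":[0.02,0.04,0.04,0.04,0.04],"gripper":[255,255,255,255,255]}'
python3 -m creep '{"translation":[[-20,-30,0],[-35,-60,0],[-49,-94,0],[-49,-94,0],[-49,-94,0]],"yaw":[0,0,0,0,0],"gripper":[255,255,255,255,255]}'
python3 -m creep '{"translation":[[0,0,0],[0,0,0],[0,0,0],[0,0,0],[0,0,0]],"yaw":[0,0,0,0,0],"gripper":[255,255,255,255,255]}'
python3 - <<'E'
from m import *
c=snap('wrist');print(c['obs']['ee_pos'],c['obs']['eef_rot'])
nests(c,dict(n0=(.4175,.08)),'')
W=cloud(c);h=c['obs']['ee_pos'][2]-.0286
for z0,z1 in((h+.045,h+.062),(h-.005,h+.02)):
    q,m=comp(c,c['obs']['ee_pos'],.035,z0,z1)
    if len(q):print(z0.round(3),len(q),((q.min(0)+q.max(0))/2).round(4),np.ptp(q,0).round(3))
E
```

```text
time_s: 10.03
ee_pos: [0.528, 0.2701, 0.1631]
eef_rot: [-3.138, -0.003, 1.647]
force: [0.9, 0.5, -3.1]
grip_width: 0.0117
time_s: 10.45
ee_pos: [0.467, 0.1738, 0.1618]
eef_rot: [-3.136, -0.003, 1.685]
force: [-0.5, 0.9, -3.8]
grip_width: 0.0113
time_s: 10.87
ee_pos: [0.418, 0.0793, 0.1613]
eef_rot: [-3.135, -0.003, 1.683]
force: [-0.5, 0.4, -3.2]
grip_width: 0.0114
time_s: 11.28
ee_pos: [0.4181, 0.0798, 0.1611]
eef_rot: [-3.135, -0.003, 1.684]
force: [-0.2, 0.4, -4.1]
grip_width: 0.0116
[0.41806121 0.07978852 0.16107469] [-3.13476209 -0.00316956  1.68369715]
 n0 plate 0.3025 floor 0.2053 ctr [0.4163 0.0887] [0.4177 0.0868] [0.0672 0.0541]
0.177 1544 [0.416  0.0795 0.186 ] [0.034 0.04  0.017]
0.127 1734 [0.4168 0.0853 0.1432] [0.049 0.036 0.019]
```

```bash
python3 -m creep '{"translation":[[0,0,-30],[0,0,-60],[0,0,-85],[0,0,-95],[0,0,-95]],"yaw":[0,0,0,0,0],"gripper":[255,255,255,255,255]}'
python3 -m creep '{"translation":[[0,0,-5],[0,0,-9],[0,0,-13],[0,0,-16],[0,0,-16]],"yaw":[0,0,0,0,0],"gripper":[255,255,255,255,255]}'
```

```text
time_s: 11.75
ee_pos: [0.417, 0.0797, 0.0645]
eef_rot: [-3.131, -0.003, 1.684]
force: [-0.6, -0.1, -3.9]
grip_width: 0.0113
time_s: 12.17
ee_pos: [0.4183, 0.0798, 0.0501]
eef_rot: [-3.134, -0.003, 1.684]
force: [-0.8, 0.3, 10.6]
grip_width: 0.0119
```

```bash
python3 -m creep '{"translation":[[0,0,1],[0,0,1],[0,0,1],[0,0,1],[0,0,1]],"yaw":[0,0,0,0,0],"gripper":[170,170,170,170,170]}'
python3 -m creep '{"translation":[[0,0,20],[0,0,60],[0,0,100],[0,0,130],[0,0,130]],"yaw":[0,0,0,0,0],"gripper":[160,160,160,160,160]}'
python3 -m creep '{"translation":[[40,0,20],[75,10,20],[110,15,20],[145,25,20],[145,25,20]],"yaw":[-0.04,-0.08,-0.12,-0.16,-0.18],"gripper":[200,200,200,200,200]}'
python3 -m creep '{"translation":[[40,15,0],[75,20,0],[100,25,0],[100,25,0],[100,25,0]],"yaw":[0,0,0,0,0],"gripper":[200,200,200,200,200]}'
python3 - <<'E'
from hk import *
c=snap('wrist','w4');print(c['obs']['ee_pos'],c['obs']['eef_rot'],c['obs']['grip_width'])
print(rail(c)); hook(c,(.688,.149),-.055)
for n in('scene','top'):
    q,m=comp(snap(n),(.4175,.08),.035,.032,.085); print(n,len(q),((q.min(0)+q.max(0))/2).round(4),np.percentile(q[:,2],98) if len(q) else'')
E
```

```text
time_s: 12.58
ee_pos: [0.4182, 0.0798, 0.0512]
eef_rot: [-3.134, -0.003, 1.684]
force: [-1.1, 0.4, -0.9]
grip_width: 0.0313
time_s: 13.0
ee_pos: [0.4204, 0.08, 0.1867]
eef_rot: [3.14, -0.003, 1.684]
force: [0.5, 0.3, 0.1]
grip_width: 0.0352
time_s: 13.42
ee_pos: [0.5688, 0.1059, 0.2034]
eef_rot: [-3.14, -0.003, 1.501]
force: [-0.8, -0.3, -0.1]
grip_width: 0.0205
time_s: 13.83
ee_pos: [0.6687, 0.1309, 0.2014]
eef_rot: [-3.137, -0.002, 1.502]
force: [-0.3, 0.9, 0.3]
grip_width: 0.0203
[0.66869168 0.13085644 0.2013878 ] [-3.13716281e+00 -1.92982210e-03  1.50163406e+00] 0.020326344663688815
(np.float32(-0.085741244), np.float64(0.10561038329861322))
 ring side pts 14525 a med -0.0015 range [-0.0294  0.0246] b range [-0.0222  0.0152] tilt [ 0.38  -0.004]
-46 1.8 [343.1 345.3] | -42 1.8 [343.1 345.2] | -38 1.8 [343.1 345.1] | -34 2.0 [343.1 345.1] | -30 1.5 [341.9 345. ] | -26 3.8 [336.8 345.7] | -22 3.9 [336.6 345.8] | -18 4.0 [336.6 345.5] | -14 3.8 [336.7 345.6] | -10 3.7 [336.8 345.4] | -6 1.3 [342.4 345. ] | -2 1.6 [343.  345.1] | 2 1.7 [343.  345.3] | 6 1.3 [342.9 345.1] | 10 1.5 [342.9 345.1] | 14 1.4 [342.8 345. ] | 18 4.4 [336.4 337.4] | 22 4.3 [336.4 337.4] | 26 4.3 [336.3 337.4] | 30 4.4 [336.4 337.3] | 34 4.3 [336.3 337.3] | 38 4.2 [336.3 337.4] | 42 2.8 [ 97.8 336.6] | 46 0.9 [97.4 98.8] | 50 0.8 [97.6 99. ] | 
scene 283 [0.4149 0.0825 0.0575] 0.08099987909622294Traceback (most recent call last):
  File "<stdin>", line 5, in <module>
    return umr_minimum(a, axis, None, out, keepdims, initial, where)
ValueError: zero-size array to reduction operation minimum which has no identity
```

View pics/w4.png

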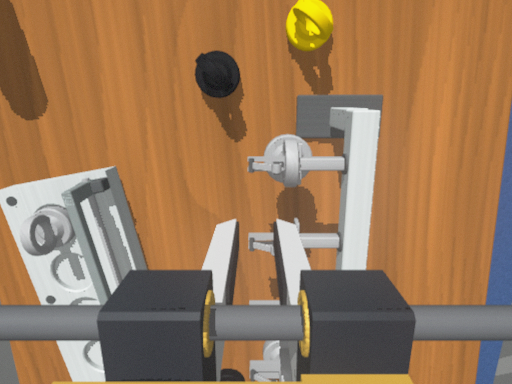

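eye4 is in nest0 (crown at 0.081). The hook0 eye shows at (290,160) with its keeper at (262,163). Refining from this nearer view.

```bash
sed -i "s/    W\[d<=0\]=np.nan/    W[(d<=0)|(d<.19 if 'R' not in c else False)]=np.nan/" h.py; python3 - <<'E'
from hk import *
c=load('w4'); hook(c,(.688,.149),-.055)
W=cloud(c)
# hook axis between ring and rail (b), by centre of tube top
ex=np.array([np.cos(-.055),np.sin(-.055)]);ey=np.array([-ex[1],ex[0]])
q=W[...,:2]-np.array([.688,.149]);a=q@ex;b=q@ey;z=W[...,2]
for lo,hi in((.028,.036),(.036,.044),(.044,.052),(-.03,-.02),(-.02,-.012),(-.012,-.002)):
    m=(a>lo)&(a<hi)&(abs(b)<.02)&(z>.08);print(lo,np.percentile(b[m],[2,98]).round(4),z[m].max().round(4))
m=(abs(b)>.009)&(abs(b)<.02)&(z>.1)&(abs(a)<.03);print('ring a by b side',[np.percentile(a[m&(s*b>0)],[3,97]).round(4) for s in(1,-1)])
E
```

```text
ring side pts 397 a med 0.0118 range [-0.0092  0.0178] b range [-0.023   0.0207] tilt [0.134 0.01 ]
-30 -3.6 [93.4 93.4] | -26 0.2 [100.8 102.9] | -22 1.0 [102.  103.4] | -18 1.8 [102.2 106. ] | -14 1.6 [106.  108.5] | -10 2.6 [107.9 110.9] | -6 1.9 [111.2 116.4] | -2 3.1 [115.1 117.7] | 2 3.1 [114.3 116.9] | 6 0.9 [103.9 114.2] | 10 0.0 [114.2 115.1] | 14 0.0 [114.1 115.3] | 18 0.5 [113.4 114.6] | 22 0.6 [ 97.7 105. ] | 26 0.3 [97.3 98.3] | 30 0.9 [97.1 98.8] | 34 0.9 [97.4 98.5] | 38 0.8 [97.1 98.4] | 42 0.1 [97.3 98.5] | 46 0.9 [97.4 98.8] | 50 0.8 [97.6 99. ] | 
0.028 [-0.0056  0.0053] 0.0993
0.036 [-0.0058  0.0053] 0.0997
0.044 [-0.0058  0.0052] 0.0996
-0.03 [-0.0116  0.0064] 0.2233
-0.02 [-0.0059  0.0059] 0.1092
-0.012 [-0.0103  0.0057] 0.2247
ring a by b side [array([0.0066, 0.0177]), array([-0.0113,  0.0178])]
```

```bash
python3 -m creep '{"translation":[[20,10,0],[31,17,-20],[31,17,-50],[31,17,-70],[31,17,-70]],"yaw":[0.014,0.014,0.014,0.014,0.014],"gripper":[205,205,205,205,205]}' 35
python3 -m creep '{"translation":[[0,0,0],[0,0,0],[0,0,0],[0,0,0],[0,0,0]],"yaw":[0,0,0,0,0],"gripper":[205,205,205,205,205]}'
```

```text
time_s: 14.4
ee_pos: [0.6967, 0.1473, 0.1294]
eef_rot: [-3.133, -0.001, 1.516]
force: [-0.9, -0.3, -0.6]
grip_width: 0.0184
time_s: 14.82
ee_pos: [0.697, 0.1474, 0.1307]
eef_rot: [-3.135, -0.001, 1.515]
force: [0.7, -0.3, -0.2]
grip_width: 0.0186
```

```bash
python3 -m creep '{"translation":[[3,1,0],[3,1,-8],[3,1,-16],[3,1,-22],[3,1,-22]],"yaw":[0,0,0,0,0],"gripper":[205,205,205,205,205]}'
python3 -m creep '{"translation":[[0,0,-6],[0,0,-12],[0,0,-18],[0,0,-24],[0,0,-24]],"yaw":[0,0,0,0,0],"gripper":[205,205,205,205,205]}'
python3 -m creep '{"translation":[[0,0,0],[0,0,0],[0,0,0],[0,0,0],[0,0,0]],"yaw":[0,0,0,0,0],"gripper":[205,205,205,205,205]}'
```

```text
time_s: 15.23
ee_pos: [0.6991, 0.1482, 0.1062]
eef_rot: [-3.132, -0.001, 1.515]
force: [0.0, 1.0, 0.5]
grip_width: 0.0184
time_s: 15.65
ee_pos: [0.7001, 0.1482, 0.0818]
eef_rot: [-3.135, -0.001, 1.515]
force: [8.5, -0.2, -1.1]
grip_width: 0.0184
time_s: 16.07
ee_pos: [0.7004, 0.1482, 0.0821]
eef_rot: [-3.135, -0.001, 1.515]
force: [2.3, -0.1, 4.9]
grip_width: 0.0186
```

```bash
python3 -m creep '{"translation":[[0,0,1.8],[0,0,1.8],[0,0,1.8],[0,0,1.8],[0,0,1.8]],"yaw":[0,0,0,0,0],"gripper":[255,255,255,255,255]}'
python3 -m creep '{"translation":[[0,0,0],[0,0,0],[0,0,0],[0,0,0],[0,0,0]],"yaw":[0,0,0,0,0],"gripper":[255,255,255,255,255]}'
```

```text
time_s: 16.48
ee_pos: [0.702, 0.1478, 0.0835]
eef_rot: [-3.139, -0.001, 1.515]
force: [16.6, -0.4, -6.0]
grip_width: 0.012
time_s: 16.9
ee_pos: [0.7022, 0.1478, 0.0833]
eef_rot: [-3.14, -0.002, 1.515]
force: [6.3, 0.3, -0.3]
grip_width: 0.0119
```

```bash
python3 -m creep '{"translation":[[0,0,1],[0,0,2],[0,0,3],[0,0,4],[0,0,4]],"yaw":[0,0,0,0,0],"gripper":[255,255,255,255,255]}'
```

```text
time_s: 17.32
ee_pos: [0.702, 0.1478, 0.0838]
eef_rot: [-3.138, -0.001, 1.515]
force: [17.2, 2.7, -20.4]
grip_width: 0.0116
```

The lift is being resisted (−20 N), so I'm looking before forcing it.

```bash
python3 - <<'E'
from h import *
s=snap('scene','s2');W=cloud(s);print(ctrl.get_obs()['force'],ctrl.get_obs()['ee_pos'],ctrl.get_obs()['moment'])
cv2.imwrite('pics/s2c.png',cv2.resize(cv2.imread('pics/s2.png')[190:290,170:290],None,fx=6,fy=6,interpolation=2))
q,m=comp=None,None
d=np.hypot(W[...,0]-.70,W[...,1]-.148)
m=(d<.045)&(W[...,2]>.055)&(W[...,2]<.08); q=W[m];print('collar',((q.min(0)+q.max(0))/2).round(4),np.ptp(q,0).round(3),q.mean(0))
E
```

```text
[ 15.73654446   1.71647519 -21.29093499] [0.70199065 0.1477501  0.08378504] [ 3.99347655e-01 -2.99476433e+00  2.33548309e-04]
collar [0.7019 0.1532 0.0686] [0.05  0.034 0.02 ] [0.70660301 0.15748159 0.06986499]
```

View pics/s2c.png

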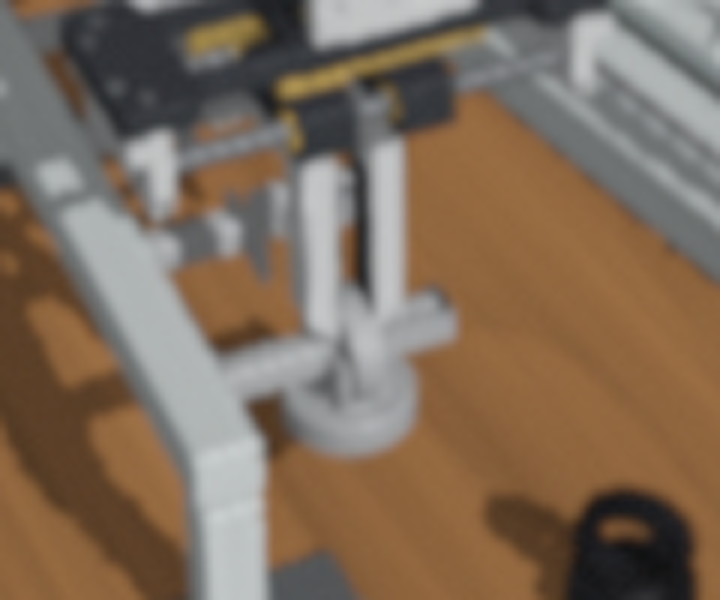

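```bash
python3 -m creep '{"translation":[[0,0,0],[0,0,0],[-2,0.4,0.5],[-2,0.4,0.5],[-2,0.4,0.5]],"yaw":[0,0,0,0,0],"gripper":[205,205,205,205,205]}'
python3 -m creep '{"translation":[[0,0,0],[0,0,0],[0,0,0],[0,0,0],[0,0,0]],"yaw":[0,0,0,0,0],"gripper":[205,205,205,205,205]}'
python3 - <<'E'
from h import *
s=snap('scene');W=cloud(s)
ex=np.array([np.cos(-.055),np.sin(-.055)]);ey=np.array([-ex[1],ex[0]])
q=W[...,:2]-np.array([.6998,.1482]);a=q@ex;b=q@ey;z=W[...,2]
m=(abs(a)<.03)&(b>.009)&(b<.025)&(z>.085)&(z<.118);print('ring a',np.percentile(a[m],[2,50,98]).round(4),m.sum(),np.polyfit(z[m],a[m],1),'top',z[m].max())
m=(abs(a)<.04)&(abs(b)<.04)&(z>.058)&(z<.07);print('collar',np.percentile(a[m],[0,50,100]).round(4))
for lo in range(-40,-8,3):
    m=(abs(b)<.012)&(a>lo/1e3)&(a<(lo+3)/1e3)&(z>.08)&(z<.14)
    if m.any():print(lo,z[m].max().round(4),end=' ')
E
```

```text
time_s: 17.78
ee_pos: [0.7001, 0.148, 0.0845]
eef_rot: [-3.139, -0.001, 1.515]
force: [4.4, -0.7, 1.4]
grip_width: 0.0187
time_s: 18.2
ee_pos: [0.7001, 0.148, 0.0847]
eef_rot: [-3.139, -0.001, 1.515]
force: [3.6, -1.1, 1.6]
grip_width: 0.0182
ring a [-0.0033  0.0047  0.0129] 82 [-0.18630374  0.02296764] top 0.11276018153958238
collar [-0.0197  0.0105  0.027 ]
-40 0.1004 -37 0.1019 -34 0.1025 -31 0.1044 -28 0.1018 -25 0.1025 -22 0.1376 -19 0.1388 -16 0.1356 -13 0.136 -10 0.1399
```

```bash
python3 -m creep '{"translation":[[0,0,15],[0,0,45],[-10,-5,80],[-25,-15,110],[-31,-17,117]],"yaw":[0,0,0,0,0],"gripper":[205,205,205,205,205]}'
python3 -m creep '{"translation":[[0,-20,0],[0,-30,0],[0,-30,0],[0,-30,0],[0,-30,0]],"yaw":[0,0,0,0,0],"gripper":[205,205,205,205,205]}'
python3 - <<'E'
from hk import *
c=snap('wrist','w5');print(c['obs']['ee_pos'],c['obs']['eef_rot'],c['obs']['grip_width'])
hook(c,(.688,.149),-.055)
W=cloud(c);ex=np.array([np.cos(-.055),np.sin(-.055)]);ey=np.array([-ex[1],ex[0]])
q=W[...,:2]-np.array([.688,.149]);a=q@ex;b=q@ey;z=W[...,2]
for zz in(.06,.07,.08,.09,.1,.107):
    m=(b>.008)&(b<.028)&(z>zz-.003)&(z<zz+.006)&(abs(a)<.04);print(zz,m.sum(),np.percentile(a[m],[2,50,98]).round(4) if m.any() else '')
im=cv2.imread('pics/w5.png')[60:220,200:400];cv2.imwrite('pics/w5c.png',cv2.resize(im,None,fx=4,fy=3.75,interpolation=2))
E
```

```text
time_s: 18.67
ee_pos: [0.669, 0.1304, 0.2072]
eef_rot: [3.139, -0.002, 1.515]
force: [0.3, -0.4, 1.4]
grip_width: 0.0187
time_s: 19.08
ee_pos: [0.6688, 0.101, 0.2059]
eef_rot: [3.141, -0.002, 1.515]
force: [-0.3, 0.2, 0.5]
grip_width: 0.0186
[0.66878985 0.10095648 0.20593156] [ 3.14071755e+00 -2.04998965e-03  1.51465952e+00] 0.018554291421258418
 ring side pts 409 a med 0.0123 range [0.0068 0.0181] b range [-0.0206  0.0203] tilt [0.005 0.012]
-26 0.0 [101.1 103. ] | -22 0.0 [101.6 103.4] | -18 0.1 [103.9 105.8] | -14 0.3 [106.  108.3] | -10 0.5 [108.8 110.6] | -6 0.9 [112.1 116.1] | -2 1.1 [115.8 118. ] | 2 1.8 [114.4 117. ] | 6 0.5 [104.4 113.7] | 10 0.0 [114.  115.3] | 14 0.0 [114.  115.1] | 18 0.1 [114. 115.] | 22 0.4 [ 97.5 104.6] | 26 0.3 [97.5 98.3] | 30 0.3 [97.4 98.5] | 34 0.2 [97.4 98.8] | 38 0.2 [97.2 98.4] | 42 0.3 [97.4 98.6] | 46 0.2 [97.5 98.7] | 50 0.2 [97.4 98.4] | 
0.06 7 [-0.0099 -0.007   0.0045]
0.07 323 [-0.0082  0.0045  0.0336]
0.08 21 [0.0042 0.0069 0.0081]
0.09 52 [0.0068 0.0206 0.0227]
0.1 80 [0.0069 0.0118 0.0182]
0.107 171 [0.0068 0.0126 0.0183]
```

View pics/w5c.png

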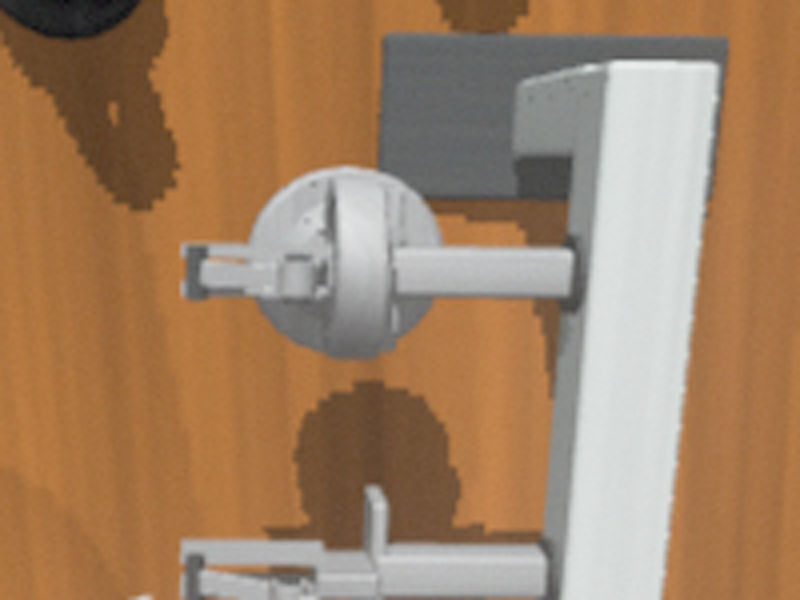

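The crop shows the hook0 eye hanging with its ring at (361,275), the roller at (298,275) and the stop plate just behind the ring. The empty hook1 shows a bare seat, so I'll take the profile from it.

```bash
python3 - <<'E'
from hk import *
ex=np.array([np.cos(-.055),np.sin(-.055)]);ey=np.array([-ex[1],ex[0]])
for n in('w4','w5','w0','w1'):
  W=cloud(load(n))
  for h in(1,2):
    p=np.array([.7003,.1483])-ey*.08*h
    q=W[...,:2]-p;a=q@ex;b=q@ey;z=W[...,2]
    print(n,'hook',h)
    for s in range(-22,16,2):
        t=(a>=s/1000)&(a<(s+2)/1000)&(z>.085)&(z<.13)&(abs(b)<.015)
        hi=t&(z>.102)
        if t.any(): print(s+1,(1000*np.percentile(z[t],97)).round(1),(1000*np.percentile(b[hi],[3,97])).round(0) if hi.any() else '',end=' | ')
    print()
E
```

```text
w4 hook 1
-21 111.4 [-3.  3.] | -19 115.3 [-3.  4.] | -17 116.6 [-4.  5.] | 9 96.6  | 11 96.9  | 13 98.1  | 15 98.3  | 
w4 hook 2
-21 91.5  | -19 89.6  | -17 90.5  | -15 90.7  | -13 91.0  | -11 90.2  | -9 90.1  | 
w5 hook 1
-21 111.5 [-3.  3.] | -19 115.6 [-4.  4.] | -17 116.9 [-5.  5.] | -15 117.6 [-4.  5.] | -13 117.3 [-0.  5.] | -11 115.4 [1. 4.] | -9 98.5  | -7 106.9 [-3.  3.] | -5 105.7 [-4.  3.] | -3 106.1 [-4.  3.] | -1 106.9 [-4.  3.] | 1 106.1 [-3.  3.] | 3 106.3 [-4.  3.] | 5 106.8 [-4.  3.] | 7 105.9 [-3.  2.] | 9 98.3  | 11 98.0  | 13 98.5  | 15 98.6  | 
w5 hook 2
-21 111.6 [-3.  3.] | -19 115.8 [-3.  4.] | -17 117.3 [-4.  6.] | -15 117.0 [-4.  6.] | -13 116.6 [-4.  5.] | -11 113.5 [-1.  3.] | -9 97.5  | 
w0 hook 1
-21 111.7 [-3.  3.] | -19 116.6 [-3.  5.] | -17 116.8 [-5.  5.] | -15 117.0 [-5.  5.] | -13 116.8 [-3.  5.] | -11 115.3 [-2.  4.] | -9 98.2  | -7 106.4 [-3.  3.] | -5 106.8 [-4.  3.] | -3 106.5 [-3.  3.] | -1 106.1 [-3.  3.] | 1 106.4 [-3.  3.] | 3 106.8 [-3.  3.] | 5 107.0 [-3.  3.] | 7 104.4 [-3. -2.] | 9 98.8  | 11 98.7  | 13 98.3  | 15 99.2  | 
w0 hook 2
-2
[... 365 characters left out ...]
116.5 [-4.  3.] | -17 116.6 [-5.  4.] | -15 117.9 [-6.  4.] | -13 117.1 [-6.  5.] | -11 115.5 [-1.  3.] | -9 105.1 [-0. -0.] | -7 106.2 [-4.  2.] | -5 106.5 [-3.  2.] | -3 107.4 [-4.  2.] | -1 107.1 [-4.  2.] | 1 106.7 [-3.  3.] | 3 107.3 [-3.  2.] | 5 106.7 [-3.  3.] | 7 104.9 [-3.  0.] | 9 99.1  | 11 99.5  | 13 98.9  | 15 98.7  | 
w1 hook 2
-21 113.7 [-3.  2.] | -19 117.0 [-4.  5.] | -17 117.7 [-5.  5.] | -15 117.2 [-4.  5.] | -13 116.4 [-4.  5.] | -11 112.3 [3. 3.] | -9 104.8 [-3.  2.] | -7 105.7 [-3.  2.] | -5 106.4 [-3.  3.] | -3 107.4 [-3.  3.] | -1 106.9 [-2.  2.] | 1 105.9 [-2.  3.] | 3 106.4 [-3.  2.] | 5 105.1 [-4.  3.] | 7 100.1 [0. 0.] | 9 98.0  | 11 98.5  | 13 98.7  | 15 98.6  |
```

The seat is 15 mm long along the hook, longer than the 12 mm crown, so tips below its top clamp the seat itself. I'll regrip with the tips about level with the seat top and a lighter grip.

```bash
python3 -m creep '{"translation":[[16,24,0],[32,47,-30],[32,47,-60],[32,47,-90],[32,47,-90]],"yaw":[0,0,0,0,0],"gripper":[205,205,205,205,205]}' 20
python3 -m creep '{"translation":[[0,0,0],[0,0,0],[0,0,0],[0,0,0],[0,0,0]],"yaw":[0,0,0,0,0],"gripper":[205,205,205,205,205]}'
```

```text
time_s: 19.55
ee_pos: [0.698, 0.1488, 0.1081]
eef_rot: [-3.132, 0.0, 1.516]
force: [-0.7, -0.6, -1.8]
grip_width: 0.0184
time_s: 19.97
ee_pos: [0.6985, 0.1488, 0.1098]
eef_rot: [-3.134, -0.0, 1.516]
force: [-0.5, -0.6, -1.2]
grip_width: 0.0183
```

```bash
python3 -m creep '{"translation":[[2,-0.5,-6],[2,-0.5,-12],[2,-0.5,-18],[2,-0.5,-24],[2,-0.5,-24]],"yaw":[0,0,0,0,0],"gripper":[205,205,205,205,205]}'
python3 -m creep '{"translation":[[0,0,0],[0,0,0],[0,0,0],[0,0,0],[0,0,0]],"yaw":[0,0,0,0,0],"gripper":[205,205,205,205,205]}'
```

```text
time_s: 20.38
ee_pos: [0.7003, 0.1483, 0.0845]
eef_rot: [-3.133, -0.0, 1.516]
force: [0.6, -0.3, 2.2]
grip_width: 0.0184
time_s: 20.8
ee_pos: [0.7003, 0.1482, 0.0847]
eef_rot: [-3.133, -0.0, 1.516]
force: [0.4, 0.1, 3.9]
grip_width: 0.0184
```

```bash
python3 -m creep '{"translation":[[0,0,1],[0,0,1],[0,0,1],[0,0,1],[0,0,1]],"yaw":[0,0,0,0,0],"gripper":[220,255,255,255,255]}' 20
python3 -m creep '{"translation":[[0,0,0],[0,0,0],[0,0,0],[0,0,0],[0,0,0]],"yaw":[0,0,0,0,0],"gripper":[255,255,255,255,255]}'
python3 -m creep '{"translation":[[0,0,0.5],[0,0,1],[0,0,1.5],[0,0,2],[0,0,2]],"yaw":[0,0,0,0,0],"gripper":[255,255,255,255,255]}'
```

```text
time_s: 21.22
ee_pos: [0.7005, 0.1483, 0.0861]
eef_rot: [-3.134, -0.0, 1.516]
force: [2.4, 0.0, 5.1]
grip_width: 0.0118
time_s: 21.63
ee_pos: [0.7006, 0.1482, 0.0861]
eef_rot: [-3.134, -0.0, 1.516]
force: [2.3, -0.5, 4.3]
grip_width: 0.0118
time_s: 22.05
ee_pos: [0.7004, 0.1482, 0.0879]
eef_rot: [-3.134, -0.0, 1.516]
force: [2.3, 0.3, 0.5]
grip_width: 0.0118
```

```bash
python3 -m creep '{"translation":[[0,0,1.5],[0,0,2.7],[-3,0.2,2.7],[-6,0.3,2.7],[-9,0.5,2.7]],"yaw":[0,0,0,0,0],"gripper":[255,255,255,255,255]}'
python3 -m creep '{"translation":[[-3,0.2,0],[-6,0.3,0],[-9,0.5,0],[-12,0.7,0],[-15,0.8,0]],"yaw":[0,0,0,0,0],"gripper":[255,255,255,255,255]}'
```

```text
time_s: 22.47
ee_pos: [0.6912, 0.1486, 0.0896]
eef_rot: [-3.133, 0.0, 1.516]
force: [5.5, -0.2, -9.6]
grip_width: 0.0113
time_s: 22.88
ee_pos: [0.6755, 0.1496, 0.0895]
eef_rot: [-3.132, 0.0, 1.516]
force: [-0.0, 1.5, -3.2]
grip_width: 0.0118
```

```bash
python3 -m creep '{"translation":[[-8,0.4,0.5],[-16,0.9,0.5],[-28,1.5,0.5],[-40,2.2,0.5],[-52,2.9,0.5]],"yaw":[0,0,0,0,0],"gripper":[255,255,255,255,255]}' 30
python3 -m creep '{"translation":[[-8,0,0],[-8,0,20],[-8,0,50],[-8,0,80],[-8,0,80]],"yaw":[0,0,0,0,0],"gripper":[255,255,255,255,255]}'
```

```text
time_s: 23.3
ee_pos: [0.6225, 0.1524, 0.0899]
eef_rot: [-3.132, 0.0, 1.516]
force: [0.4, -0.1, -3.6]
grip_width: 0.0119
time_s: 23.72
ee_pos: [0.6162, 0.1528, 0.1766]
eef_rot: [-3.14, -0.002, 1.516]
force: [1.1, -0.5, -1.8]
grip_width: 0.0118
```

```bash
python3 -m creep '{"translation":[[-28,-20,0],[-56,-40,0],[-84,-60,0],[-110,-80,0],[-110,-80,0]],"yaw":[0.06,0.12,0.17,0.17,0.17],"gripper":[255,255,255,255,255]}'
python3 -m creep '{"translation":[[-28,-20,0],[-56,-40,0],[-81,-57,0],[-81,-57,0],[-81,-57,0]],"yaw":[0,0,0,0,0],"gripper":[255,255,255,255,255]}'
python3 -m creep '{"translation":[[0,0,0],[0,0,0],[0,0,0],[0,0,0],[0,0,0]],"yaw":[0,0,0,0,0],"gripper":[255,255,255,255,255]}'
```

```text
time_s: 24.13
ee_pos: [0.5023, 0.0706, 0.1762]
eef_rot: [-3.138, -0.001, 1.685]
force: [0.0, 0.6, -3.4]
grip_width: 0.0116
time_s: 24.55
ee_pos: [0.4208, 0.0131, 0.1764]
eef_rot: [-3.139, -0.001, 1.684]
force: [0.6, 0.8, -3.4]
grip_width: 0.0115
time_s: 24.97
ee_pos: [0.421, 0.0134, 0.1762]
eef_rot: [-3.138, -0.001, 1.684]
force: [0.7, -0.0, -4.0]
grip_width: 0.0118
```

```bash
python3 -m creep '{"translation":[[4,2.4,-25],[4,2.4,-60],[4,2.4,-90],[4,2.4,-106],[4,2.4,-106]],"yaw":[0,0,0,0,0],"gripper":[255,255,255,255,255]}'
python3 - <<'E'
from h import *
W=cloud(snap('scene'));o=ctrl.get_obs();print(o['ee_pos'])
d=np.hypot(W[...,0]-.425,W[...,1]-.016);m=(d<.033)&(W[...,2]>.034)&(W[...,2]<.12)
q=W[m];print(len(q),((q.min(0)+q.max(0))/2).round(4),np.ptp(q,0).round(4))
for z in(.04,.045,.05,.055,.06):
    t=q[abs(q[:,2]-z)<.003];print(z,len(t),t.min(0).round(4) if len(t) else'',t.max(0).round(4) if len(t) else'')
E
```

```text
time_s: 25.38
ee_pos: [0.4231, 0.016, 0.0671]
eef_rot: [-3.132, -0.002, 1.684]
force: [-0.1, 0.1, -3.6]
grip_width: 0.0117
[0.42432883 0.01595167 0.06924974]
388 [0.4239 0.0176 0.077 ] [0.0489 0.0513 0.0859]
0.04 9 [0.4129 0.0338 0.0406] [0.4368 0.0385 0.0429]
0.045 19 [0.4156 0.0042 0.0421] [0.4459 0.0393 0.048 ]
0.05 55 [ 0.3995 -0.0077  0.0477] [0.4484 0.0393 0.053 ]
0.055 86 [ 0.3995 -0.0075  0.0521] [0.4484 0.0395 0.058 ]
0.06 33 [ 0.4165 -0.0047  0.0572] [0.4401 0.0313 0.0627]
```

```bash
python3 -m creep '{"translation":[[0.5,-0.2,-5],[0.5,-0.2,-10],[0.5,-0.2,-14],[0.5,-0.2,-17],[0.5,-0.2,-18]],"yaw":[0,0,0,0,0],"gripper":[255,255,255,255,255]}'
python3 -m creep '{"translation":[[0,0,0],[0,0,0],[0,0,0],[0,0,0],[0,0,0]],"yaw":[0,0,0,0,0],"gripper":[255,255,255,255,255]}'
```

```text
time_s: 25.85
ee_pos: [0.426, 0.0158, 0.0526]
eef_rot: [-3.138, -0.002, 1.684]
force: [-7.8, 1.4, 28.7]
grip_width: 0.0114
time_s: 26.27
ee_pos: [0.4261, 0.0159, 0.0527]
eef_rot: [-3.138, -0.002, 1.684]
force: [-1.1, 1.0, 1.8]
grip_width: 0.0115
```

```bash
python3 -m creep '{"translation":[[0,0,0],[0,0,0],[0,0,0],[0,0,0],[0,0,0]],"yaw":[0,0,0,0,0],"gripper":[170,170,170,170,170]}'
python3 -m creep '{"translation":[[0,0,20],[0,0,60],[0,0,100],[0,0,140],[0,0,154]],"yaw":[0,0,0,0,0],"gripper":[170,170,170,170,170]}'
python3 -m creep '{"translation":[[30,-20,0],[60,-40,0],[90,-60,0],[120,-80,0],[120,-80,0]],"yaw":[-0.06,-0.12,-0.18,-0.18,-0.18],"gripper":[205,205,205,205,205]}'
python3 -m creep '{"translation":[[30,-20,0],[60,-40,0],[90,-60,0],[109,-73,0],[109,-73,0]],"yaw":[0,0,0,0,0],"gripper":[205,205,205,205,205]}'
python3 -m creep '{"translation":[[0,0,0],[0,0,0],[0,0,0],[0,0,0],[0,0,0]],"yaw":[0,0,0,0,0],"gripper":[205,205,205,205,205]}'
cat >> hk.py <<'E'
def line(c,p,th):
    W=cloud(c); ex=np.array([np.cos(th),np.sin(th)]);ey=np.array([-ex[1],ex[0]]);q=W[...,:2]-np.array(p);a=q@ex;b=q@ey;z=W[...,2]
    m=(a>.028)&(a<.055)&(abs(b)<.012)&(z>.085)&(z<.105); print('stem b fit (slope,b at crown)',np.polyfit(a[m]-.012,b[m],1).round(4))
    m=(abs(b)>.008)&(abs(b)<.018)&(z>.1)&(z<.12)&(a>.003)&(a<.022); print('ring a',np.percentile(a[m],[3,50,97]).round(4),'slope',np.polyfit(b[m],a[m],1).round(3))
E
python3 - <<'E'
from hk import *
c=snap('wrist','w6');print(c['obs']['ee_pos'],c['obs']['eef_rot'],c['obs']['grip_width'])
print('ref w5');line(load('w5'),(.688,.149),-.06);print(rail(load('w5')))
print('hook3',rail(c));hook(c,(.672,-.09),-.06);line(c,(.672,-.09),-.06)
for nm in('scene','top'):
  W=cloud(snap(nm))
  for p in((.4175,.08),(.425,.016)):
    d=np.hypot(W[...,0]-p[0],W[...,1]-p[1]);m=(d<.035)&(W[...,2]>.034)&(W[...,2]<.09);q=W[m]
    if len(q):print(nm,p,len(q),((q.min(0)+q.max(0))/2).round(4),'top',np.percentile(q[:,2],98).round(4))
E
```

```text
time_s: 26.68
ee_pos: [0.4261, 0.0158, 0.0527]
eef_rot: [-3.138, -0.002, 1.684]
force: [0.7, 0.5, -0.6]
grip_width: 0.0316
time_s: 27.1
ee_pos: [0.4274, 0.0158, 0.212]
eef_rot: [3.138, -0.001, 1.684]
force: [0.6, 0.2, 0.6]
grip_width: 0.0313
time_s: 27.52
ee_pos: [0.5502, -0.0671, 0.2102]
eef_rot: [3.14, -0.0, 1.502]
force: [0.2, -0.1, -0.6]
grip_width: 0.0187
time_s: 27.93
ee_pos: [0.6607, -0.1421, 0.2082]
eef_rot: [-3.141, -0.001, 1.5]
force: [0.1, -0.2, -1.1]
grip_width: 0.0183
time_s: 28.35
ee_pos: [0.6605, -0.1416, 0.2089]
eef_rot: [3.141, -0.0, 1.501]
force: [-0.0, -0.4, 0.2]
grip_width: 0.0187
[ 0.66046147 -0.14163999  0.20893144] [ 3.14132117e+00 -3.63863504e-04  1.50079687e+00] 0.018653507433787134
ref w5
stem b fit (slope,b at crown) [-0.0091  0.0002]
ring a [0.0068 0.0122 0.0182] slope [0.004 0.012]
(np.float32(-0.07633669), np.float64(0.10566622785326955))
hook3 (np.float32(-0.047726825), np.float64(0.10582999583959674))
 ring side pts 397 a med 0.0123 range [0.0067 0.018 ] b range [-0.0218  0.0193] tilt [0.01  0.012]
-26 0.8 [101.4 102.9] | -22 0.1 [101.7 103.4] | -18 0.1 [103.9 106.1] | -14 0.3 [106.  108.6] | -10 0.8 [107.9 110.1] | -6 0.7 [110.9 116.1] | -2 0.8 [115.8 117.6] | 2 0.8 [114.5 116.5] | 6 0.0 [105.5 114.2] | 10 0.1 [114.1 115. ] | 14 0.1 [114.  114.9] | 18 -0.1 [113.9 115.1] | 22 0.9 [ 97.4 104.8] | 26 0.0 [97.3 98.6] | 30 0.0 [97.8 98.4] | 34 0.0 [97.2 98.6] | 38 0.0 [97.5 98.6] | 42 -0.5 [97.2 98.6] | 46 0.0 [97.3 98.5] | 50 -0.1 [97.4 98.4] | 
stem b fit (slope,b at crown) [-0.0112 -0.0003]
ring a [0.0067 0.0121 0.0181] slope [0.007 0.012]
scene (0.4175, 0.08) 262 [0.4182 0.0772 0.058 ] top 0.0809
scene (0.425, 0.016) 219 [0.4203 0.0139 0.0585] top 0.0809
top (0.4175, 0.08) 267 [0.4186 0.0797 0.0601] top 0.0833
top (0.425, 0.016) 262 [0.4255 0.0162 0.0595] top 0.0823
```

```bash
python3 -m creep '{"translation":[[12,25,0],[24,51,-30],[24,51,-60],[24,51,-95],[24,51,-95]],"yaw":[0,0,0,0,0],"gripper":[205,205,205,205,205]}' 20
python3 -m creep '{"translation":[[0,0,0],[0,0,0],[0,0,0],[0,0,0],[0,0,0]],"yaw":[0,0,0,0,0],"gripper":[205,205,205,205,205]}'
```

```text
time_s: 28.92
ee_pos: [0.6817, -0.0898, 0.1063]
eef_rot: [-3.131, -0.002, 1.501]
force: [-0.8, -0.6, -1.3]
grip_width: 0.0185
time_s: 29.33
ee_pos: [0.6823, -0.0901, 0.1081]
eef_rot: [-3.134, -0.001, 1.501]
force: [-0.1, 0.3, 0.1]
grip_width: 0.0187
```

Target (0.6843, −0.0908, 0.0847), then up 1.3 and close.

```bash
python3 -m creep '{"translation":[[2,-0.7,-6],[2,-0.7,-12],[2,-0.7,-18],[2,-0.7,-23],[2,-0.7,-23]],"yaw":[0,0,0,0,0],"gripper":[205,205,205,205,205]}'
python3 -m creep '{"translation":[[0,0,0],[0,0,0],[0,0,0],[0,0,0],[0,0,0]],"yaw":[0,0,0,0,0],"gripper":[205,205,205,205,205]}'
```

```text
time_s: 29.75
ee_pos: [0.6843, -0.0909, 0.0841]
eef_rot: [-3.134, -0.001, 1.501]
force: [3.3, -1.8, 1.7]
grip_width: 0.0181
time_s: 30.17
ee_pos: [0.6844, -0.0909, 0.0842]
eef_rot: [-3.134, -0.001, 1.501]
force: [2.0, -0.9, 2.8]
grip_width: 0.019
```

```bash
python3 -m creep '{"translation":[[0,0,1.6],[0,0,1.6],[0,0,1.6],[0,0,1.6],[0,0,1.6]],"yaw":[0,0,0,0,0],"gripper":[205,230,255,255,255]}' 20
python3 -m creep '{"translation":[[0,0,0],[0,0,0],[0,0,0],[0,0,0],[0,0,0]],"yaw":[0,0,0,0,0],"gripper":[255,255,255,255,255]}'
python3 -m creep '{"translation":[[0,0,0.5],[0,0,1],[0,0,1.5],[0,0,2],[0,0,2]],"yaw":[0,0,0,0,0],"gripper":[255,255,255,255,255]}'
```

```text
time_s: 30.58
ee_pos: [0.6845, -0.0909, 0.0863]
eef_rot: [-3.134, -0.001, 1.501]
force: [0.5, -0.4, 5.7]
grip_width: 0.0118
time_s: 31.0
ee_pos: [0.6845, -0.0909, 0.0863]
eef_rot: [-3.134, -0.001, 1.501]
force: [0.2, 0.1, 4.1]
grip_width: 0.0115
time_s: 31.42
ee_pos: [0.6845, -0.0909, 0.0882]
eef_rot: [-3.134, -0.001, 1.501]
force: [1.1, 0.3, 1.7]
grip_width: 0.012
```

```bash
python3 -m creep '{"translation":[[0,0,1.5],[0,0,2.7],[-3,0.2,2.7],[-6,0.4,2.7],[-9,0.6,2.7]],"yaw":[0,0,0,0,0],"gripper":[255,255,255,255,255]}'
python3 -m creep '{"translation":[[-3,0.2,0],[-6,0.4,0],[-9,0.6,0],[-12,0.8,0],[-15,1,0]],"yaw":[0,0,0,0,0],"gripper":[255,255,255,255,255]}'
python3 -m creep '{"translation":[[-8,0.5,0.5],[-16,1,0.5],[-28,1.9,0.5],[-40,2.7,0.5],[-52,3.5,0.5]],"yaw":[0,0,0,0,0],"gripper":[255,255,255,255,255]}'
```

```text
time_s: 31.83
ee_pos: [0.6753, -0.0902, 0.0899]
eef_rot: [-3.134, -0.001, 1.501]
force: [5.1, -0.7, -8.2]
grip_width: 0.0117
time_s: 32.25
ee_pos: [0.6597, -0.0891, 0.0898]
eef_rot: [-3.133, -0.002, 1.501]
force: [-1.1, -1.1, -2.2]
grip_width: 0.012
time_s: 32.67
ee_pos: [0.6067, -0.0854, 0.0901]
eef_rot: [-3.132, -0.002, 1.501]
force: [0.3, -0.0, -3.4]
grip_width: 0.0115
```

```bash
python3 -m creep '{"translation":[[-8,0,0],[-8,0,20],[-8,0,50],[-8,0,80],[-8,0,85]],"yaw":[0,0,0,0,0],"gripper":[255,255,255,255,255]}' 30
python3 -m creep '{"translation":[[-35,8,0],[-70,16,0],[-105,24,0],[-135,32,0],[-160,35,0]],"yaw":[0.05,0.1,0.15,0.183,0.183],"gripper":[255,255,255,255,255]}'
python3 -m creep '{"translation":[[0,0,0],[0,0,0],[0,0,0],[0,0,0],[0,0,0]],"yaw":[0,0,0,0,0],"gripper":[255,255,255,255,255]}'
```

```text
time_s: 33.08
ee_pos: [0.6001, -0.0857, 0.1805]
eef_rot: [-3.139, -0.001, 1.501]
force: [0.9, 0.7, -1.5]
grip_width: 0.0118
time_s: 33.5
ee_pos: [0.4376, -0.0498, 0.1795]
eef_rot: [-3.138, -0.001, 1.687]
force: [-1.0, -0.9, -1.6]
grip_width: 0.0115
time_s: 33.92
ee_pos: [0.4381, -0.05, 0.1791]
eef_rot: [-3.137, -0.001, 1.687]
force: [-0.9, 0.1, -4.3]
grip_width: 0.0118
```

```bash
python3 -m creep '{"translation":[[-5,1.4,-25],[-5,1.4,-60],[-5,1.4,-90],[-5,1.4,-108],[-5,1.4,-108]],"yaw":[0,0,0,0,0],"gripper":[255,255,255,255,255]}'
python3 -m creep '{"translation":[[0.4,0,-3],[0.4,0,-3],[0.4,0,-3],[0.4,0,-3],[0.4,0,-3]],"yaw":[0,0,0,0,0],"gripper":[255,255,255,255,255]}'
python3 - <<'E'
from h import *
o=ctrl.get_obs();print(o['ee_pos'])
for n in('scene','top'):
  W=cloud(snap(n))
  d=np.hypot(W[...,0]-.4325,W[...,1]+.0485);m=(d<.033)&(W[...,2]>.042)&(W[...,2]<.058)
  q=W[m]
  if len(q):print(n,len(q),q.min(0).round(4),q.max(0).round(4))
E
```

```text
time_s: 34.33
ee_pos: [0.4314, -0.0483, 0.0676]
eef_rot: [-3.131, -0.003, 1.686]
force: [-0.6, -0.6, -2.9]
grip_width: 0.0115
time_s: 34.75
ee_pos: [0.4323, -0.0483, 0.0654]
eef_rot: [-3.133, -0.003, 1.686]
force: [-0.2, -0.5, -3.2]
grip_width: 0.0115
[ 0.43227925 -0.04834829  0.06542174]
scene 123 [ 0.4106 -0.0768  0.0423] [ 0.4551 -0.0257  0.0579]
```

```bash
python3 -m creep '{"translation":[[0.3,-0.2,-4],[0.3,-0.2,-8],[0.3,-0.2,-12],[0.3,-0.2,-14.5],[0.3,-0.2,-15]],"yaw":[0,0,0,0,0],"gripper":[255,255,255,255,255]}'
python3 -m creep '{"translation":[[0,0,0],[0,0,0],[0,0,0],[0,0,0],[0,0,0]],"yaw":[0,0,0,0,0],"gripper":[255,255,255,255,255]}'
```

```text
time_s: 35.27
ee_pos: [0.4336, -0.0484, 0.0517]
eef_rot: [-3.135, -0.003, 1.687]
force: [-7.3, 5.2, 32.3]
grip_width: 0.0113
time_s: 35.68
ee_pos: [0.4338, -0.0484, 0.0518]
eef_rot: [-3.135, -0.003, 1.686]
force: [-0.9, 3.2, 6.0]
grip_width: 0.0115
```

```bash
python3 -m creep '{"translation":[[0,0,0],[0,0,0],[0,0,0],[0,0,0],[0,0,0]],"yaw":[0,0,0,0,0],"gripper":[170,170,170,170,170]}'
python3 -m creep '{"translation":[[0,0,20],[0,0,60],[0,0,100],[0,0,140],[0,0,180]],"yaw":[0,0,0,0,0],"gripper":[170,170,170,170,170]}'
python3 -m creep '{"translation":[[20,-30,35],[40,-60,60],[60,-80,90],[60,-80,90],[60,-80,90]],"yaw":[0,0,0,0,0],"gripper":[255,255,255,255,255]}'
python3 -m creep '{"translation":[[0,0,0],[0,0,0],[0,0,0],[0,0,0],[0,0,0]],"yaw":[0,0,0,0,0],"gripper":[255,255,255,255,255]}'
cat > jg.py <<'E'
from m import *
O=np.array([.4288,-.0163]);th=.1163;jx=np.array([np.cos(th),np.sin(th)]);jy=np.array([-jx[1],jx[0]])
def jf(W): q=W[...,:2]-O; return q@jx,q@jy,W[...,2]
def eyes(c):
    W=cloud(c);a,b,z=jf(W)
    for i,y in enumerate((.096,.032,-.032,-.096)):
        d=np.hypot(a,b-y); m=(d<.03)&(z>.033)&(z<.042); t=(d<.03)&(z>.06)&(z<.09)
        if t.sum()>5: print('nest',i,'collar a',a[m].min().round(4) if m.any() else'',a[m].max().round(4) if m.any() else '','b-y',(b[m].min()-y).round(4),(b[m].max()-y).round(4),'collar z',np.median(z[m]).round(4),'ring yaw',np.polyfit(b[t],a[t],1)[0].round(3),'ring a',np.median(a[t]).round(4),'top',np.percentile(z[t],97).round(4))
E
python3 - <<'E'
from jg import *
c=snap('wrist','w7');print(c['obs']['ee_pos'],c['obs']['eef_rot'],c['obs']['grip_width']);eyes(c)
W=cloud(c);a,b,z=jf(W)
for y in(.14,.0,-.1,-.15,-.165,-.18):
    m=(abs(b-y)<.006)&(a>.03)&(a<.15)&(z>.035)&(z<.16)
    print('gate at y',y,m.sum(), [(k,a[m&(abs(z-k)<.004)].min().round(3),a[m&(abs(z-k)<.004)].max().round(3)) for k in (.045,.06,.07,.08,.09,.1,.11,.12,.13) if (m&(abs(z-k)<.004)).any()])
E
```

```text
time_s: 36.1
ee_pos: [0.4337, -0.0484, 0.0516]
eef_rot: [-3.135, -0.003, 1.686]
force: [-0.8, -0.3, 0.2]
grip_width: 0.0312
time_s: 36.52
ee_pos: [0.4332, -0.0483, 0.2337]
eef_rot: [-3.135, -0.003, 1.686]
force: [1.4, -0.2, -0.5]
grip_width: 0.0315
time_s: 36.93
ee_pos: [0.4943, -0.1298, 0.3249]
eef_rot: [-3.137, -0.002, 1.685]
force: [-0.9, 0.8, -0.6]
grip_width: 0.0018
time_s: 37.35
ee_pos: [0.494, -0.1293, 0.3247]
eef_rot: [-3.137, -0.002, 1.685]
force: [-0.0, -0.0, -0.0]
grip_width: 0.0005
[ 0.49404252 -0.12934556  0.32469234] [-3.13674412e+00 -1.90648839e-03  1.68536441e+00] 0.00045471178411281375
nest 0 collar a -0.0234 0.0232 b-y -0.0252 -0.0083 collar z 0.0386 ring yaw 0.173 ring a 0.0002 top 0.0726
nest 1 collar a -0.0245 0.024 b-y -0.0239 0.0246 collar z 0.0386 ring yaw 0.012 ring a 0.0004 top 0.0813
nest 2 collar a -0.0247 0.0243 b-y -0.0251 0.0243 collar z 0.0386 ring yaw 0.003 ring a 0.0006 top 0.0811
gate at y 0.14 0 []
gate at y 0.0 107 [(0.045, np.float64(0.06), np.float64(0.062)), (0.09, np.float64(0.063), np.float64(0.071))]
gate at y -0.1 91 [(0.045, np.float64(0.0
[... 530 characters left out ...]
7, np.float64(0.06), np.float64(0.06)), (0.08, np.float64(0.061), np.float64(0.061)), (0.09, np.float64(0.062), np.float64(0.102)), (0.1, np.float64(0.062), np.float64(0.103)), (0.11, np.float64(0.063), np.float64(0.104)), (0.12, np.float64(0.063), np.float64(0.106)), (0.13, np.float64(0.066), np.float64(0.072))]
gate at y -0.18 167 [(0.045, np.float64(0.056), np.float64(0.057)), (0.07, np.float64(0.06), np.float64(0.06)), (0.08, np.float64(0.061), np.float64(0.061)), (0.09, np.float64(0.062), np.float64(0.062)), (0.1, np.float64(0.063), np.float64(0.084)), (0.11, np.float64(0.064), np.float64(0.088)), (0.12, np.float64(0.065), np.float64(0.09)), (0.13, np.float64(0.065), np.float64(0.073))]
```

View pics/w7.png

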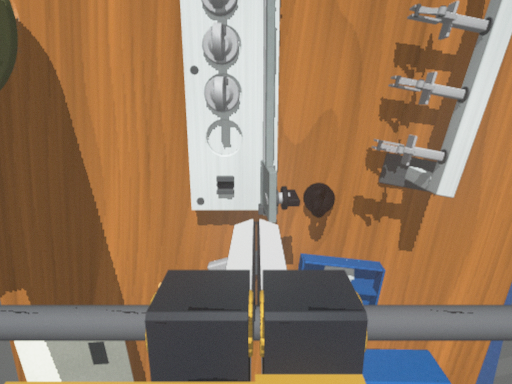

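All three eyes sit centred, and their rings stand in line with the row. The gate is upright at column 270, with its knob at (288,197) and the black look-alike at (318,198). Next I'll push the gate over from behind at mid-row.

```bash
python3 -m creep '{"translation":[[10,40,0],[20,80,-10],[34,124,-30],[34,124,-70],[34,124,-110]],"yaw":[0,0,0,0,0],"gripper":[255,255,255,255,255]}'
python3 -m creep '{"translation":[[0,0,-35],[0,0,-70],[0,0,-100],[0,0,-130],[0,0,-130]],"yaw":[0,0,0,0,0],"gripper":[255,255,255,255,255]}'
python3 -m creep '{"translation":[[0,0,0],[0,0,0],[0,0,0],[0,0,0],[0,0,0]],"yaw":[0,0,0,0,0],"gripper":[255,255,255,255,255]}'
```

```text
time_s: 37.82
ee_pos: [0.5287, -0.0028, 0.2155]
eef_rot: [-3.14, -0.002, 1.689]
force: [0.8, -1.4, -0.6]
grip_width: 0.0003
time_s: 38.23
ee_pos: [0.5257, -0.0025, 0.0803]
eef_rot: [-3.132, -0.003, 1.689]
force: [0.4, 0.3, -0.6]
grip_width: 0.0004
time_s: 38.65
ee_pos: [0.5263, -0.0025, 0.0816]
eef_rot: [-3.134, -0.003, 1.689]
force: [0.1, 0.5, -0.3]
grip_width: 0.0006
```

```bash
python3 -m creep '{"translation":[[0,0,-15],[0,0,-26],[0,0,-26],[0,0,-26],[0,0,-26]],"yaw":[0,0,0,0,0],"gripper":[255,255,255,255,255]}'
python3 -m creep '{"translation":[[-7,-0.8,0],[-14,-1.6,0],[-20,-2.3,0],[-26,-3,0],[-32,-3.7,0]],"yaw":[0,0,0,0,0],"gripper":[255,255,255,255,255]}'
python3 -m creep '{"translation":[[-5,-0.6,0],[-10,-1.2,0],[-15,-1.7,0],[-20,-2.3,0],[-24,-2.8,0]],"yaw":[0,0,0,0,0],"gripper":[255,255,255,255,255]}'
python3 -m creep '{"translation":[[0,0,0],[0,0,0],[0,0,0],[0,0,0],[0,0,0]],"yaw":[0,0,0,0,0],"gripper":[255,255,255,255,255]}'
```

```text
time_s: 39.07
ee_pos: [0.5266, -0.0025, 0.056]
eef_rot: [-3.134, -0.003, 1.689]
force: [0.3, -0.2, 0.5]
grip_width: 0.0005
time_s: 39.48
ee_pos: [0.494, -0.0063, 0.0563]
eef_rot: [-3.135, -0.003, 1.689]
force: [3.0, 0.6, -1.4]
grip_width: 0.0004
time_s: 39.9
ee_pos: [0.4693, -0.0092, 0.0562]
eef_rot: [-3.134, -0.003, 1.689]
force: [-0.2, -0.3, 0.7]
grip_width: 0.0005
time_s: 40.32
ee_pos: [0.4694, -0.0092, 0.0561]
eef_rot: [-3.134, -0.003, 1.689]
force: [-0.9, -0.7, -0.1]
grip_width: 0.0003
```

```bash
python3 -m creep '{"translation":[[0,0,20],[0,0,60],[0,0,100],[0,0,140],[0,0,150]],"yaw":[0,0,0,0,0],"gripper":[255,255,255,255,255]}'
python3 -m creep '{"translation":[[-5,-40,0],[-10,-80,0],[-15,-120,0],[-20,-160,0],[-24,-200,0]],"yaw":[0,0,0,0,0],"gripper":[170,170,170,170,170]}'
python3 -m creep '{"translation":[[0,-38,0],[0,-38,0],[0,-38,0],[0,-38,0],[0,-38,0]],"yaw":[0,0,0,0,0],"gripper":[170,170,170,170,170]}'
python3 - <<'E'
from jg import *
c=snap('wrist','w8');print(c['obs']['ee_pos'],c['obs']['eef_rot'],c['obs']['grip_width'])
W=cloud(c);a,b,z=jf(W)
m=(abs(b+.168)<.03)&(abs(a)<.03)&(z>.066)&(z<.09)
q=np.stack([a[m],b[m]],-1).astype(np.float32);print('wing',m.sum(),q.mean(0),(q.min(0)+q.max(0))/2,np.ptp(q,0),'z',np.percentile(z[m],[50,97]),cv2.fitLine(q,2,0,.001,.001).ravel(),cv2.minAreaRect(q))
p=O+((q.min(0)+q.max(0))/2)@np.stack([jx,jy]);print('world',p)
for y in(.0,-.06,-.12):
    t=(abs(b-y)<.006)&(a>.005)&(a<.06)&(z>.03)&(z<.09);print('gate z',y,np.percentile(z[t],[5,50,95]) if t.any() else '')
E
```

```text
time_s: 40.73
ee_pos: [0.4712, -0.0093, 0.2121]
eef_rot: [3.141, -0.001, 1.689]
force: [0.5, 0.0, 0.5]
grip_width: 0.0001
time_s: 41.15
ee_pos: [0.4465, -0.2111, 0.2119]
eef_rot: [3.141, -0.001, 1.689]
force: [0.2, 0.9, 0.3]
grip_width: 0.0294
time_s: 41.57
ee_pos: [0.4468, -0.2481, 0.2118]
eef_rot: [3.141, -0.001, 1.69]
force: [-0.4, -0.4, 0.1]
grip_width: 0.0313
[ 0.44675291 -0.24806588  0.21183763] [ 3.14130381e+00 -1.17141108e-03  1.69036580e+00] 0.031308822683529414
wing 424 [ 0.00111169 -0.16750255] [ 0.00109726 -0.16839749] [0.03593952 0.02507794] z [0.07924302 0.08086913] [ 0.99114287  0.13279979  0.00111169 -0.1675024 ] ((0.0003055781126022339, -0.16606248915195465), (0.035352662205696106, 0.02454536035656929), 24.92431640625)
world [ 0.44943036 -0.1834326 ]
gate z 0.0 
gate z -0.06 [0.03014427 0.03130652 0.04901362]
gate z -0.12 [0.03017888 0.03139083 0.04921822]
```

View pics/w8.png

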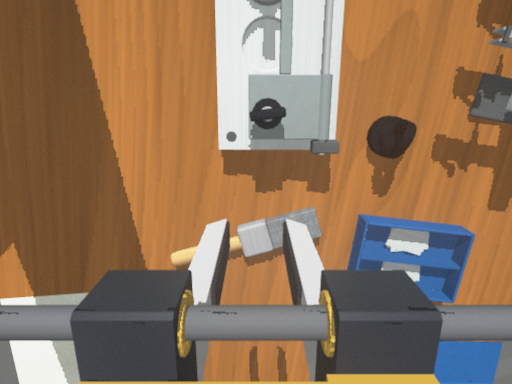

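```bash
python3 - <<'E'
from jg import *
W=cloud(load('w8'));a,b,z=jf(W)
m=(abs(b+.168)<.03)&(abs(a)<.03)&(z>.0765)&(z<.09)
q=np.stack([a[m],b[m]],-1).astype(np.float32);r=cv2.minAreaRect(q);print(m.sum(),r,cv2.fitLine(q,2,0,.001,.001).ravel()); print(O+np.array(r[0])@np.stack([jx,jy]))
E
python3 -m creep '{"translation":[[0,20,0],[1,40,0],[2,65,0],[2,65,0],[2,65,0]],"yaw":[0.12,0.24,0.36,0.48,0.6],"gripper":[170,170,170,170,170]}'
python3 -m creep '{"translation":[[0,0,0],[0,0,0],[0,0,0],[0,0,0],[0,0,0]],"yaw":[0.12,0.24,0.36,0.48,0.6],"gripper":[170,170,170,170,170]}'
python3 -m creep '{"translation":[[0,0,-30],[0,0,-60],[0,0,-80],[0,0,-80],[0,0,-80]],"yaw":[0.12,0.24,0.36,0.48,0.5],"gripper":[170,170,170,170,170]}'
```

```text
367 ((0.001112964004278183, -0.1677446812391281), (0.03581733629107475, 0.009956925176084042), 7.737752437591553) [ 0.99117094  0.13259     0.00103558 -0.16766365]
[ 0.4493702  -0.18278238]
time_s: 42.03
ee_pos: [0.4491, -0.1809, 0.2123]
eef_rot: [3.141, -0.0, 2.3]
force: [0.2, 0.1, 0.7]
grip_width: 0.0315
time_s: 42.45
ee_pos: [0.4493, -0.1799, 0.2126]
eef_rot: [3.141, 0.0, 2.908]
force: [-0.1, 0.0, -1.0]
grip_width: 0.0314
time_s: 42.87
ee_pos: [0.4491, -0.1787, 0.1318]
eef_rot: [3.14, -0.001, -2.868]
force: [0.1, -0.5, 1.3]
grip_width: 0.0313
```

```bash
python3 -m creep '{"translation":[[0,-4,-20],[0,-4,-40],[0,-4,-60],[0,-4,-60],[0,-4,-60]],"yaw":[-0.035,-0.035,-0.035,-0.035,-0.035],"gripper":[185,185,185,185,185]}'
python3 -m creep '{"translation":[[0,0,-8],[0,0,-16],[0,0,-24],[0,0,-24],[0,0,-24]],"yaw":[0,0,0,0,0],"gripper":[185,185,185,185,185]}'
python3 -m creep '{"translation":[[0,0,0],[0,0,0],[0,0,0],[0,0,0],[0,0,0]],"yaw":[0,0,0,0,0],"gripper":[255,255,255,255,255]}' 40
```

```text
time_s: 43.28
ee_pos: [0.4492, -0.1823, 0.0723]
eef_rot: [3.139, -0.001, -2.904]
force: [-0.2, -0.4, -0.4]
grip_width: 0.0257
time_s: 43.7
ee_pos: [0.4491, -0.1822, 0.048]
eef_rot: [3.139, -0.002, -2.904]
force: [-0.0, -0.6, -0.6]
grip_width: 0.0258
time_s: 44.12
ee_pos: [0.4498, -0.1838, 0.0488]
eef_rot: [-3.141, -0.001, -2.904]
force: [1.5, -10.9, -0.8]
grip_width: 0.0093
```

```bash
python3 -m creep '{"translation":[[0,0.5,-3],[0,0.5,-6],[0,0.5,-9],[0,0.5,-11],[0,0.5,-12]],"yaw":[0,0,0,0,0],"gripper":[255,255,255,255,255]}'
python3 -m creep '{"translation":[[0,0,0],[0,0,0],[0,0,-1],[0,0,-1],[0,0,-1]],"yaw":[0,0,0,0,0],"gripper":[255,255,255,255,255]}'
```

```text
time_s: 44.53
ee_pos: [0.4502, -0.1841, 0.0381]
eef_rot: [-3.139, 0.0, -2.904]
force: [-11.7, -3.0, 30.1]
grip_width: 0.0097
time_s: 44.95
ee_pos: [0.4501, -0.1842, 0.0384]
eef_rot: [-3.139, 0.0, -2.904]
force: [-7.8, 1.2, 20.3]
grip_width: 0.0096
```

```bash
python3 -m creep '{"translation":[[0,0,-1],[0,0,-1],[0,0,-1],[0,0,-1],[0,0,-1]],"yaw":[-0.12,-0.24,-0.36,-0.48,-0.6],"gripper":[255,255,255,255,255]}'
python3 -m creep '{"translation":[[0,0,-1],[0,0,-1],[0,0,-1],[0,0,-1],[0,0,-1]],"yaw":[-0.12,-0.24,-0.36,-0.48,-0.6],"gripper":[255,255,255,255,255]}'
python3 -m creep '{"translation":[[0,0,-1],[0,0,-1],[0,0,-1],[0,0,-1],[0,0,-1]],"yaw":[-0.12,-0.24,-0.36,-0.48,-0.52],"gripper":[255,255,255,255,255]}'
```

```text
time_s: 45.37
ee_pos: [0.4502, -0.1838, 0.0384]
eef_rot: [-3.139, 0.0, 2.773]
force: [-7.3, 6.0, 17.4]
grip_width: 0.0093
time_s: 45.78
ee_pos: [0.4505, -0.1835, 0.0384]
eef_rot: [-3.14, 0.0, 2.167]
force: [-5.5, 5.9, 16.2]
grip_width: 0.0091
time_s: 46.2
ee_pos: [0.4509, -0.1833, 0.0385]
eef_rot: [-3.141, 0.0, 1.64]
force: [-4.5, 1.6, 14.6]
grip_width: 0.0097
```

```bash
python3 -m creep '{"translation":[[0,0,0],[0,0,0],[0,0,0],[0,0,0],[0,0,0]],"yaw":[0,0,0,0,0],"gripper":[180,180,180,180,180]}'
python3 -m creep '{"translation":[[0,0,20],[0,0,60],[0,0,100],[0,0,140],[0,0,180]],"yaw":[0,0,0,0,0],"gripper":[180,180,180,180,180]}'
python3 -m creep '{"translation":[[0,-25,20],[0,-50,40],[0,-70,60],[0,-70,60],[0,-70,60]],"yaw":[0,0,0,0,0],"gripper":[180,180,180,180,180]}'
python3 - <<'E'
from jg import *
c=snap('wrist','w9');print(c['obs']['ee_pos']);eyes(c)
W=cloud(c);a,b,z=jf(W)
m=(abs(b+.168)<.03)&(abs(a)<.03)&(z>.0665)&(z<.09)
q=np.stack([a[m],b[m]],-1).astype(np.float32);print(m.sum(),cv2.minAreaRect(q),cv2.fitLine(q,2,0,.001,.001).ravel(),'top',np.percentile(z[m],[50,97]))
for y in(.064,.0,-.06,-.12):
    t=(abs(b-y)<.006)&(a>.012)&(a<.028)&(z>.03)&(z<.07);print('gate z',y,np.percentile(z[t],[50,95]).round(4) if t.any() else '')
for n in('scene','top'):
    k=snap(n,'f_'+n);print(n);eyes(k)
E
```

```text
time_s: 46.62
ee_pos: [0.4507, -0.1832, 0.0383]
eef_rot: [-3.141, -0.0, 1.64]
force: [0.1, -0.5, -0.2]
grip_width: 0.0276
time_s: 47.03
ee_pos: [0.4502, -0.1829, 0.2201]
eef_rot: [-3.14, -0.001, 1.64]
force: [0.6, -0.8, 0.6]
grip_width: 0.0281
time_s: 47.45
ee_pos: [0.4502, -0.2534, 0.28]
eef_rot: [-3.141, -0.0, 1.639]
force: [-0.1, 0.1, -0.5]
grip_width: 0.0277
[ 0.45017348 -0.2533941   0.27996585]
nest 2 collar a -0.0221 0.0142 b-y -0.0258 -0.0109 collar z 0.0385 ring yaw -0.156 ring a -0.0004 top 0.0693
266 ((0.001209060661494732, -0.16756406426429749), (0.03412313759326935, 0.009820817038416862), 87.23892974853516) [ 0.04448467  0.9990101   0.00114226 -0.16739015] top [0.07134997 0.07287542]
gate z 0.064 
gate z 0.0 
gate z -0.06 [0.0482 0.0501]
gate z -0.12 [0.0484 0.0497]
scene
nest 0 collar a -0.0205 0.0279 b-y -0.025 0.0225 collar z 0.0386 ring yaw -0.062 ring a 0.0043 top 0.0813
nest 1 collar a -0.0216 0.0268 b-y -0.0268 0.0238 collar z 0.0389 ring yaw -0.057 ring a 0.0033 top 0.0814
nest 2 collar a -0.0192 0.0266 b-y -0.0225 0.022 collar z 0.0387 ring yaw -0.075 ring a 0.0045 top 0.0816
top
nest 0 collar a -0.0293 0.0154 b-y -0.0288 0.0281 collar z 0.039 ring yaw 0.005 ring a 0.0003 top 0.0829
nest 1 collar a -0.0285 0.0155 b-y -0.0286 0.0281 collar z 0.0394 ring yaw 0.011 ring a 0.0003 top 0.0847
nest 2 collar a -0.0288 0.0157 b-y -0.0296 0.0265 collar z 0.0382 ring yaw 0.003 ring a 0.0008 top 0.0837
```

View pics/w9.png

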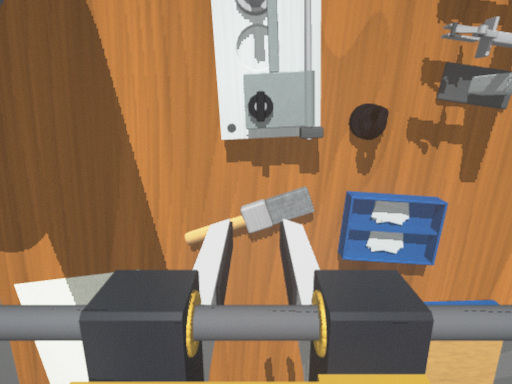

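The wing at (260,106) now points along the row, turned about 1.53 rad, and stays 8 mm down after release. The gate is shut and all three eyes are home. Handing in.

```bash
python3 -c "
from station import ctrl
print(ctrl.hand_in())"
```

```text
the job is handed in; nothing more can be done
None
```

The job is done and handed in at about 48 s of the 192 s allowed; no verdict was reported. Three lifting eyes were present: the loose one went into nest0, the one from hook0 into nest1 and the one from hook3 into nest2. I then pushed the gate shut, pressed the knob to its stop and turned it clockwise.

**Last checks:**
- **Eyes:** All three crowns are about 81 mm up and the collars about 8 mm proud of the plate, so they are home. Before the gate closed, the near camera put the eyes in nest1 and nest2 within 1 mm of centre with their rings within 0.02 rad of the row. nest0 was only partly in that view; the top camera's last picture shows its ring in line too.
- **Gate and knob:** The gate top reads 48–50 mm. The knob wing has turned to about 1.53 rad and stays 8 mm down with nothing touching it.
- **Bystanders:** I did not touch the can, the brush or the look-alikes, but I did not measure the can and brush again at the end.

**What failed or disagreed:**
- **Fingertips:** They stand about 19.5 mm above the reported TCP, where the text says 19 mm below it. My first two grasps of the loose eye closed on air or too early; I used the measured offset from then on.
- **Hook seat:** It is 15 mm long along the hook, so gripping below its top jammed the first hook0 lift at about 20 N. I regripped with the tips about level with the seat top, and both eyes came off cleanly.
- **Cameras:** The scene camera reads the eyes about 4 mm to one side of the near view, and the top camera's collar edges are off by several millimetres. I put this down to calibration and to the gate hiding part of the collars, because the near view and the heights agree.

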